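Put the loose pots and ring cutters back into the decorating caddy

TASK

Clear the bench back into the white caddy: stand the small and the medium pot each fully down in the well made for its size, and nest the two ring cutters in the cutter seat, the small ring round the centre boss and the large ring round the small one, both fully down in the groove. Leave the large pot standing in its well, and do not disturb the timer.

Things in the scene. Friction and masses are not known exactly. Their poses are not given: they have to be found in the camera images.
- pot_small: Small closed pot with a black screw lid, round: body 36 mm diameter, lid 38 mm diameter over the top 12 mm, 40 mm tall, up to 0.16 kg. Stands upright on the bench at the start. Origin: centre of its underside, z up along its axis.
- pot_medium: Medium closed pot with a white screw lid, round: body 48 mm diameter, lid 50 mm diameter over the top 12 mm, 50 mm tall, about 0.05 kg. Stands upright on the bench at the start. Origin: centre of its underside, z up along its axis.
- ring_small: Small plain steel ring cutter, a thin-walled open ring standing on the bench: 46 mm outside and 41 mm inside diameter, 30 mm tall, 0.04 kg, no top or bottom. Origin: centre of its lower rim, z up along its axis.
- ring_large: Large plain steel ring cutter, a thin-walled open ring standing on the bench: 60 mm outside and 54 mm inside diameter, 35 mm tall, about 0.04 kg. The small ring fits inside it with 4 mm to spare all round. Origin: centre of its lower rim, z up along its axis.
- pot_large_axis (a point): Large closed pot with a red screw lid, 64 mm diameter, 62 mm tall, already standing loose in its own well (its top about 72 mm above the bench); it must stay there. This point: the centre of its underside.
- well_small: White square insert 80x80x24 mm, fixed in a low steel tray with the three others (two by two, 81 mm between centres, in any order), turned 0.21 to 0.31 rad about z. Origin: centre of its underside, 2 mm above the bench; x, y along its edges, z up; top 26 mm above the bench. Smallest round well: 46 mm wide, 16 mm deep, floor 10 mm above the bench. Home of the small pot.
- well_medium: White square insert 80x80x24 mm, fixed in a low steel tray with the three others (two by two, 81 mm between centres, in any order), turned 0.21 to 0.31 rad about z. Origin: centre of its underside, 2 mm above the bench; x, y along its edges, z up; top 26 mm above the bench. Middle round well: 58 mm wide, 16 mm deep, floor 10 mm above the bench. Home of the medium pot.
- well_large: White square insert 80x80x24 mm, fixed in a low steel tray with the three others (two by two, 81 mm between centres, in any order), turned 0.21 to 0.31 rad about z. Origin: centre of its underside, 2 mm above the bench; x, y along its edges, z up; top 26 mm above the bench. Largest round well: 72 mm wide, 16 mm deep, with the large pot standing in it.
- cutter_seat: Insert of the same size, tray, origin and axes as well_small: round recess 72 mm wide, 8 mm deep (floor 18 mm above the bench), with a round boss 30 mm wide in its middle, flush with the insert's top. Both rings stand in this groove, small inside large. The small ring has 5 mm play round the boss; once the large ring (5 mm taller) is in, the small one cannot be held from outside.
- timer: Bystander: a round green kitchen timer, 62 mm diameter, 40 mm tall, standing loose on the bench at the left, in front of the bench scale. Origin: centre of its underside. Also fixed near the work: a closed blue pin box 50 mm tall behind the tray; chocolate figures 155 mm tall behind it to the right; a crate with sacks at the left.

How it is judged:
At the end, for the whole second after the job is handed in: Small and medium pot in their own wells, each within 10 mm of its axis; rings nested in the cutter seat (small within 10, large within 12 mm of its axis); large pot still in its well; all undersides within 3 mm of the floor below, upright within 0.1 rad, at rest, released (horizontal distance between pot_small and well_small below 0.01 m and z of pot_small in the frame of well_small below 0.011 m and angle between each of pot_small, pot_medium, ring_small, ring_large, pot_large_axis's own z axis and vertical below 0.1 rad and horizontal distance between pot_medium and well_medium below 0.01 m and z of pot_medium in the frame of well_medium below 0.011 m and horizontal distance between ring_small and cutter_seat below 0.01 m and z of each of ring_small, ring_large in the frame of cutter_seat below 0.019 m and horizontal distance between ring_large and cutter_seat below 0.012 m and horizontal distance between pot_large_axis and well_large below 0.01 m and z of pot_large_axis in the frame of well_large below 0.011 m and linear speed of each of pot_small, pot_medium, ring_small, ring_large below 0.02 m/s and angular speed of each of pot_small, pot_medium, ring_small, ring_large below 0.2 rad/s); the robot touches nothing.
It fails at once if the timer is moved by more than 15 mm or tipped (distance of timer from where it was at the start of the episode above 0.015 m or angle between timer's own z axis and vertical above 0.3 rad).
It also fails if it takes over 104 s, if anything falls off the work surface, if the arm or the gripper's body presses on something with over 40 N, if the wrist force passes 120 N, or if a joint passes its speed limit or range.

ROBOT

A 7-joint arm with a two-finger parallel gripper is mounted at the origin on a cart in front of the work surface, level with it; the furniture and walls round the work are solid. World frame = base frame: x ahead of the robot, y to its left, z up, the work surface at z = 0. Lengths are in m, angles in rad, forces in N, time in s.
With the tool pointing down it reaches from about 0.4 to 0.85 m from the base axis. Payload 10.4 kg.
Tool frame: the origin (TCP) lies on the centre line of the jaws, within the pads' length; the fingertips stand 11 mm ahead of it and the grasp point (between the pads) lies 8 mm behind it; y points along the fingers, z is the direction in which the jaws open and shut, and the axes are right-handed (so a half turn about y gives the same grasp; the last joint's range is limited). The gripper opens to 87 mm and grips with 3 to 60 N. Pads are 19 mm wide; open, the fingers measure 117 mm over their backs; the gripper's body (75 mm by 190 mm) begins 51 mm behind the grasp point.
Start: joints at [1.272, 0.332, -0.065, 1.46, 0.022, 1.35, -0.088], TCP at [0.17, -0.601, 0.202] pointing down, gripper open.
Joint ranges: [-2.6, 2.6], [-0.5, 2.12], [-1.47, 1.34], [0.16, 2.42], [-1.27, 4.41], [0.06, 2.06], [-2.6, 2.6]. Speed limits (rad/s): [2.22, 2.22, 2.79, 2.79, 3.14, 3.14, 3.14].

INTERFACE

Orientations are given as a unit quaternion [x, y, z, w].
In Python, from cell import * gives the robot as it stands.
- The arm moves only by the shell command python3 -m pendant 'ROWS' [FORCE]. ROWS is JSON, a list of rows, each an object with "grip": the closure, from 0 (fully open) to 1 (shut); "translation": the shift along the tool's x, y, z in cm, a list of three; "angular": the turn, a rotation vector about the tool's x, y, z in rad, a list of three. A call has exactly 10 rows; each row shifts and turns the commanded pose from where the row before left it, along the tool's axes as they then stand; what a row does not reach is not made up. A row lasts 1/8 s, in which the tool goes at most 62.5 mm and 10.7 degrees, less where a joint would pass 70% of its speed; a pose out of reach is approached as far as the arm can. A call with a gripper value outside its range is refused whole. The fingers move at their own pace and stop on an object; FORCE is the grip in N (left out, the last holds). Time passes only in rows, so rows that do not move let the fingers close, or fill a call up. It gives the time, the measured TCP pose, the force and the opening at its end, in the units of the state.
- read_state(): the state, without advancing time (a new reading comes with each control period).
- grab_frame(name): name is "scene" or "top" or "wrist"; returns the picture (480x640x3 uint8, blue, green, red); there is no depth.
- camera_params(name): a dict with "camera_matrix" (3x3 intrinsics, pixels), "R" (3x3) and "t" (3): a world point X has camera coordinates R X + t. Camera axes: x right, y down, z forward; pixel columns grow to the right and rows downward; lengths in m; the calibration is good to about 2 mm. The wrist camera is an equidistant fisheye: a pixel r from the principal point sees the ray r / f radians off the axis. A picture is of the moment at which its call begins: read the wrist's pose just before it. camera_params takes no time and is no camera call; for the wrist camera it gives the pose at the moment of the call.
- sign_off(): hands the job in, once; it reports no verdict.
The state is a dict: "t": time; "qpos": joint angles; "qvel": joint speeds; "effort": joint torques, N m; "tool_pos": TCP position; "orientation": TCP orientation; "contact_force": force on the tool from outside, world axes, zero at the start; "moment": the same for the moment, N m; "opening": finger opening in m.
Only numpy, scipy, OpenCV 4.12 (cv2) and the standard library are available. Lean on these libraries where they do the work, as an engineer would, in place of code of your own. Each camera call takes 0.05 s, during which the arm holds its last target.

## Working session

There is one attempt and no reset: what is moved stays moved. The work goes in short steps, Python scripts to look and compute and a shell command to move; the robot and the scene stay as the last step left them, time stands still between calls to the robot, and variables do not carry over. Pictures are saved under pics/ and viewed, and the job is handed in when it is done.

```bash
ls; mkdir -p pics; python3 - <<'E'
from cell import *
import cv2
print(read_state())
for n in("scene","top","wrist"):
    p=camera_params(n);print(n,p)
    cv2.imwrite(f"pics/{n}0.png",grab_frame(n))
E
```

```text
pics
{'t': 0.0, 'qpos': array([ 1.27238529,  0.3328829 , -0.06469577,  1.46097508,  0.02159813,
        1.3498773 , -0.08851447]), 'qvel': array([-8.01043867e-04, -4.71475684e-04,  1.15098084e-03, -3.91561190e-04,
       -1.06226418e-03,  1.05065802e-03,  2.59923096e-05]), 'effort': array([-5.45932119e-05, -6.23250532e+01,  2.44673219e-02, -3.89888871e+01,
       -6.14184444e-02,  3.97337589e-02,  1.22168326e-04]), 'tool_pos': array([ 0.17007928, -0.60097034,  0.20103094]), 'orientation': array([-0.0972998 ,  0.70089627, -0.69989024,  0.0971124 ]), 'contact_force': array([-0.64362137,  0.81739028, -0.97269977]), 'moment': array([0.02596623, 0.01720625, 0.00613429]), 'opening': 0.0868314023477291}
scene {'camera_matrix': array([[538.91739309,   0.        , 322.95083718],
       [  0.        , 538.91739309, 238.1324732 ],
       [  0.        ,   0.        ,   1.        ]]), 'R': array([[-0.57502489, -0.81811464,  0.00590044],
       [-0.48389047,  0.33427707, -0.80876996],
       [ 0.65969416, -0.46791803, -0.58809551]]), 't': array([0.40071653, 0.23872714, 0.60790125])}
top {'camera_matrix': array([[452.70400492,   0.        , 316.50262474],
       [  0.        , 452.70400492, 231.40740121],
       [  0.        ,   0.        ,   1.        ]]), 'R': array([[-0.00221138, -0.99998927, -0.00407064],
       [-0.97833097,  0.00300622, -0.20702529],
       [ 0.20703531,  0.00352463, -0.97832712]]), 't': array([0.15376356, 0.4911337 , 0.77948286])}
wrist {'camera_matrix': array([[371.64829954,   0.        , 315.13615375],
       [  0.        , 371.64829954, 240.69910269],
       [  0.        ,   0.        ,   1.        ]]), 'R': array([[ 2.71196553e-01, -9.62523968e-01, -2.01384309e-04],
       [-9.30377490e-01, -2.62192710e-01,  2.56227847e-01],
       [-2.46678245e-01, -6.93007452e-02, -9.66616392e-01]]), 't': array([-0.62385106, -0.03027502,  0.39080454])}
```

View pics/scene0.png

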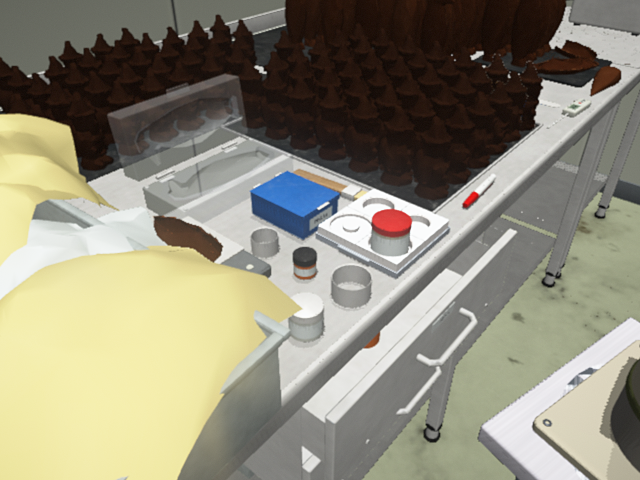

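View pics/top0.png

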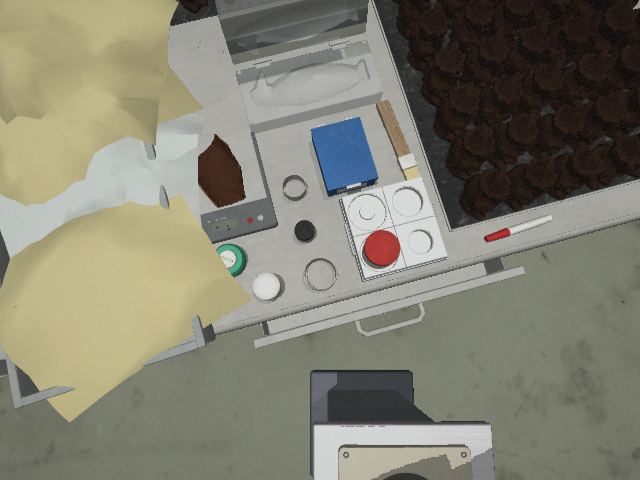

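View pics/wrist0.png

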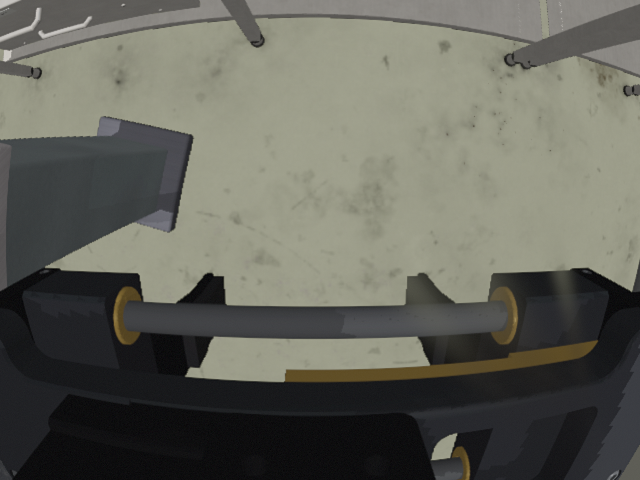

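The top view shows the medium pot at (267,287), large ring at (321,274), small pot at (305,231) and small ring at (295,187). The timer is at (230,260), partly under the sack. In the tray, the seat is top-left (367,211), a well is top-right (407,201), the large pot is at (381,249) and a small well is at (420,242).

```bash
cat > h.py <<'E'
import numpy as np, cv2
from cell import *
def ray(n,uv,P=None):
    P=P or camera_params(n);K=P["camera_matrix"];R=np.array(P["R"]);t=np.array(P["t"])
    d=np.linalg.inv(K)@np.array([uv[0],uv[1],1.0])
    if n=="wrist":
        a=d[:2];r=np.linalg.norm(a);d=np.array([*(np.sin(r)*a/r),np.cos(r)]) if r>0 else np.array([0,0,1.])
    return -R.T@t, R.T@d
def onz(n,uv,z,P=None):
    c,d=ray(n,uv,P);return c+d*(z-c[2])/d[2]
def proj(n,X,P=None):
    P=P or camera_params(n);K=P["camera_matrix"];x=P["R"]@np.array(X)+P["t"]
    if n=="wrist":
        r=np.linalg.norm(x[:2]);th=np.arctan2(r,x[2]);x=np.array([*(x[:2]/r*th),1])
    x=K@(x/x[2]);return x[:2]
def circfit(P):
    P=np.array(P);A=np.c_[2*P[:,:2],np.ones(len(P))];b=(P[:,:2]**2).sum(1)
    s=np.linalg.lstsq(A,b,rcond=None)[0];return s[:2],np.sqrt(s[2]+s[0]**2+s[1]**2)
E
python3 - <<'E'
import cv2
a=cv2.imread("pics/top0.png")
cv2.imwrite("pics/c1.png",cv2.resize(a[165:310,210:350],None,fx=5,fy=4.1,interpolation=cv2.INTER_CUBIC)[:600,:800])
cv2.imwrite("pics/c2.png",cv2.resize(a[170:290,330:460],None,fx=5,fy=5,interpolation=cv2.INTER_CUBIC))
E
```

```text
(no output)
```

View pics/c1.png

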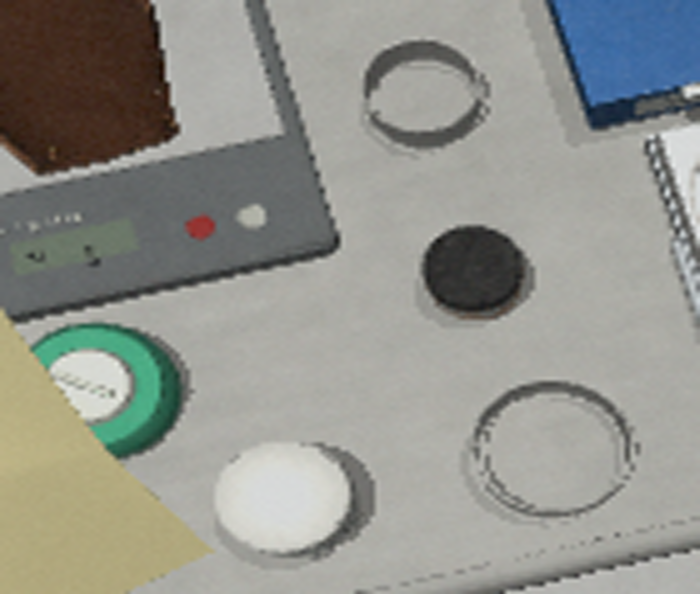

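View pics/c2.png

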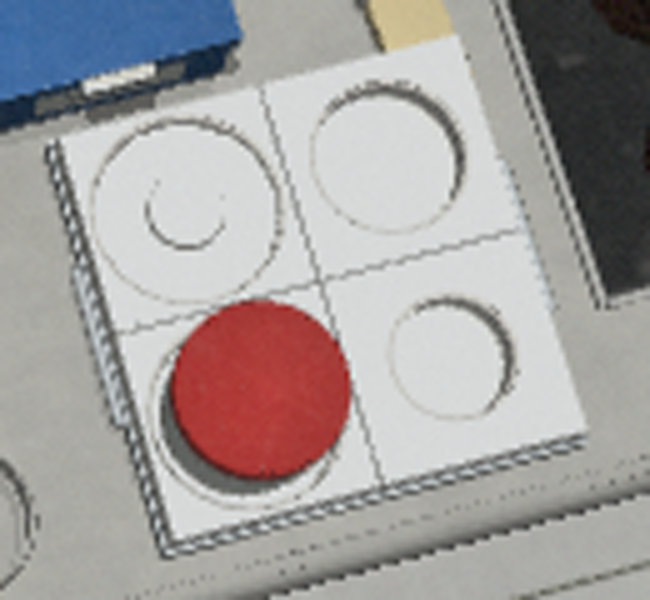

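The crops show clear rims. The seat is at back-left, the medium well at back-right, the large pot front-left and the small well front-right. Next I turn rim pixels into positions.

```bash
python3 - <<'E'
from h import *
P=camera_params("top")
a=cv2.imread("pics/top0.png")
def c1(p): return (210+(p[0]+.5)/5-.5,165+(p[1]+.5)/4.1-.5)
def c2(p): return (330+(p[0]+.5)/5-.5,170+(p[1]+.5)/5-.5)
cor=[onz("top",c2(p),.026,P)[:2] for p in [(60,142),(458,39),(583,428),(166,542)]]
cor=np.array(cor);print("corners",cor.round(4),np.linalg.norm(cor-np.roll(cor,1,0),axis=1))
cen=cor.mean(0);e=(cor[1]-cor[0]+cor[2]-cor[3]);ang=np.arctan2(e[1],e[0]);print("cen",cen,"yaw",ang+np.pi/2)
u=e/np.linalg.norm(e);v=np.array([-u[1],u[0]])
for n,sx,sy in [("seat",-1,1),("med",1,1),("large",-1,-1),("small",1,-1)]:
    print("grid",n,(cen+.0405*(sx*u+sy*v)).round(4))
print("seat",circfit([onz("top",c2(p),.026,P) for p in [(92,212),(185,118),(283,212),(187,303),(115,150),(262,270)]]))
print("med",circfit([onz("top",c2(p),.026,P) for p in [(311,160),(383,83),(464,155),(386,234),(332,211),(440,105)]]))
print("small",circfit([onz("top",c2(p),.026,P) for p in [(389,359),(447,297),(514,355),(451,418),(407,402),(495,314)]]))
hsv=cv2.cvtColor(a,cv2.COLOR_BGR2HSV)
def blob(mask,uv,z,nm):
    n,l,s,c=cv2.connectedComponentsWithStats(mask.astype(np.uint8));i=l[uv[1],uv[0]]
    ct=max(cv2.findContours((l==i).astype(np.uint8),cv2.RETR_EXTERNAL,cv2.CHAIN_APPROX_NONE)[0],key=len)[:,0]
    h=cv2.convexHull(ct)[:,0]
    print(nm,s[i],circfit([onz("top",p,z,P) for p in h]))
blob(a.max(2)<75,(305,231),.040,"pot_small")
blob((a.min(2)>205),(267,287),.050,"pot_med")
blob((hsv[...,1]>150)&(a[...,2]>120)&(a[...,1]<90),(381,249),.072,"pot_large")
# ring top rim outer pts
print("ring_s top",circfit([onz("top",c1(p),.03,P) for p in [(363,85),(423,40),(487,90),(380,55),(470,57)]]))
print("ring_l top",circfit([onz("top",c1(p),.035,P) for p in [(474,446),(551,381),(636,445),(495,400),(612,402)]]))
E
```

```text
corners [[ 0.5625  0.1041]
 [ 0.6035 -0.0509]
 [ 0.4507 -0.09  ]
 [ 0.4085  0.067 ]] [0.15847148 0.16038551 0.15771033 0.16257056]
cen [0.50630893 0.00754131] yaw 0.2607488267483673
grid seat [0.535  0.0571]
grid med [ 0.5559 -0.0211]
grid large [0.4567 0.0362]
grid small [ 0.4776 -0.042 ]
seat (array([0.535427 , 0.0557464]), np.float64(0.03642758901258415))
med (array([ 0.55561823, -0.0213957 ]), np.float64(0.029885889591930614))
small (array([ 0.47772927, -0.04210869]), np.float64(0.023664281520224286))
pot_small [295 220  20  21 331] (array([0.49627168, 0.1754503 ]), np.float64(0.019146123476849124))
pot_med [256 276  21  21 291] (array([0.3923628 , 0.24387962]), np.float64(0.017871486133877172))
pot_large [365 231  35  34 952] (array([0.45820771, 0.03633521]), np.float64(0.030984453281588425))
ring_s top (array([0.58509296, 0.19479559]), np.float64(0.023905086611365645))
ring_l top (array([0.41592028, 0.14550457]), np.float64(0.02978480635533492))
```

```bash
python3 - <<'E'
from h import *
from scipy.spatial.transform import Rotation as Ro
s=read_state();R=Ro.from_quat(s["orientation"]).as_matrix();print("tool axes cols\n",R.round(3))
P=camera_params("wrist");c=-P["R"].T@P["t"];print("cam in tool",R.T@(c-s["tool_pos"]))
def c1(p): return (210+(p[0]+.5)/5-.5,165+(p[1]+.5)/4.1-.5)
T=camera_params("top");S=camera_params("scene")
print("pot_med",circfit([onz("top",c1(p),.05,T)for p in[(214,495),(353,495),(284,440),(284,553),(235,457),(333,535),(333,457)]]))
print("timer",circfit([onz("top",c1(p),.04,T)for p in[(50,338),(90,323),(140,337),(163,372),(160,410),(128,450)]]))
# sack tip triangulate: top (251,298), scene view candidates
def tri(a,b):
    c1_,d1=ray("top",a,T);c2_,d2=ray("scene",b,S)
    A=np.c_[d1,-d2];k=np.linalg.lstsq(A,c2_-c1_,rcond=None)[0]
    p,q=c1_+k[0]*d1,c2_+k[1]*d2;return ((p+q)/2).round(3),np.linalg.norm(p-q).round(4)
for b in[(297,312),(290,318),(285,322)]: print("sack",tri((251,298),b))
for z in(0,.05,.1,.155):
  print(z,[onz("top",p,z,T)[:2].round(3) for p in [(400,30),(425,110),(450,180),(460,205),(520,205)]])
  print("sack",[onz("top",p,z,T)[:2].round(3) for p in [(251,298),(215,260)]])
print("scale corner",[onz("top",p,.03,T)[:2].round(3) for p in [(277,223),(262,165)]])
print("bench edge",onz("top",(320,297),0,T),onz("top",(250,320),0,T))
E
python3 - <<'E'
import cv2
a=cv2.imread("pics/scene0.png")
cv2.imwrite("pics/c3.png",cv2.resize(a[210:360,220:420],None,fx=4,fy=4,interpolation=cv2.INTER_CUBIC))
E
```

```text
tool axes cols
 [[-0.962 -0.     0.272]
 [-0.272  0.001 -0.962]
 [ 0.    -1.    -0.001]]
cam in tool [-0.07017388 -0.18422649 -0.0008569 ]
pot_med (array([0.39260822, 0.24290744]), np.float64(0.024775690753194496))
timer (array([0.44083265, 0.31711931]), np.float64(0.02971881502002322))
sack (array([0.371, 0.268, 0.068]), np.float64(0.0031))
sack (array([0.374, 0.273, 0.056]), np.float64(0.0106))
sack (array([0.376, 0.276, 0.049]), np.float64(0.0161))
0 [array([ 0.945, -0.028]), array([ 0.758, -0.072]), array([ 0.607, -0.114]), array([ 0.555, -0.131]), array([ 0.555, -0.249])]
sack [array([0.374, 0.277]), array([0.447, 0.349])]
0.05 [array([ 0.909, -0.018]), array([ 0.733, -0.059]), array([ 0.59 , -0.099]), array([ 0.541, -0.115]), array([ 0.541, -0.226])]
sack [array([0.371, 0.27 ]), array([0.439, 0.337])]
0.1 [array([ 0.873, -0.008]), array([ 0.708, -0.047]), array([ 0.573, -0.084]), array([ 0.528, -0.098]), array([ 0.527, -0.203])]
sack [array([0.368, 0.262]), array([0.432, 0.326])]
0.155 [array([0.833, 0.004]), array([ 0.68 , -0.033]), array([ 0.555, -0.067]), array([ 0.513, -0.081]), array([ 0.512, -0.178])]
sack [array([0.364, 0.254]), array([0.424, 0.313])]
scale corner [array([0.513, 0.227]), array([0.629, 0.258])]
bench edge [0.37543222 0.14630852 0.        ] [0.33295983 0.27780735 0.        ]
```

View pics/c3.png

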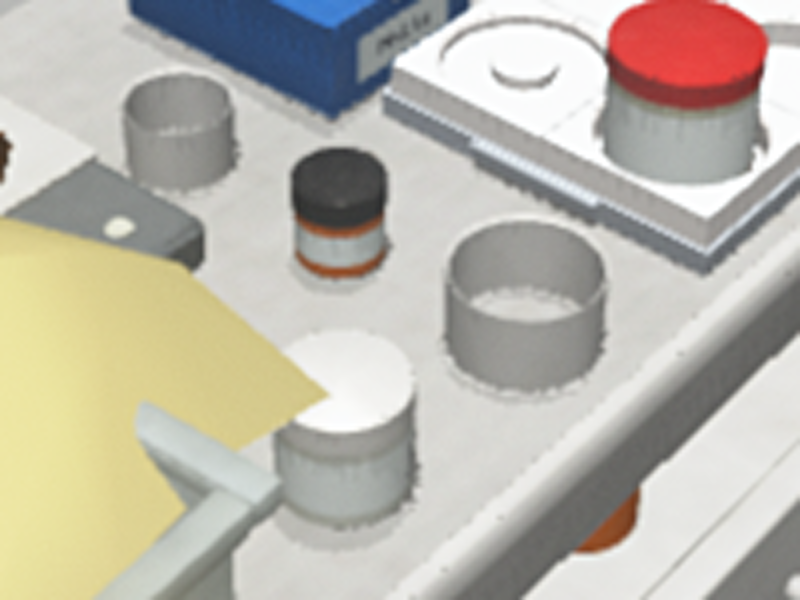

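Scene view: the sack's tip at scene pixel (301,309) overhangs close to the medium pot. I need the height of the sack's edge before choosing how to grasp there.

```bash
python3 - <<'E'
from h import *
T=camera_params("top");S=camera_params("scene")
# top-view edge line(s): intersect scene ray w/ plane through top-view edge
def planeint(a,b,q):
    c,d1=ray("top",a,T);_,d2=ray("top",b,T);n=np.cross(d1,d2);s,d=ray("scene",q,S)
    return (s+d*(n@(c-s))/(n@d)).round(3)
for q in[(301,309),(292,301),(284,293),(275,284),(266,276)]: print(q,planeint((251,298),(215,246),q))
for q in[(301,309),(290,314),(280,320)]: print("low",q,planeint((251,298),(207,318),q))
E
python3 - <<'E'
import cv2
a=cv2.imread("pics/top0.png")
cv2.imwrite("pics/c4.png",cv2.resize(a[180:360,100:300],None,fx=3.3,fy=3.3,interpolation=cv2.INTER_CUBIC))
a=cv2.imread("pics/scene0.png")
cv2.imwrite("pics/c5.png",cv2.resize(a[180:430,100:360],None,fx=2.4,fy=2.4,interpolation=cv2.INTER_CUBIC))
E
```

```text
(301, 309) [0.368 0.266 0.073]
(292, 301) [0.379 0.272 0.083]
(284, 293) [0.388 0.278 0.092]
(275, 284) [0.398 0.284 0.103]
(266, 276) [0.408 0.291 0.112]
low (301, 309) [0.371 0.264 0.071]
low (290, 314) [0.358 0.288 0.086]
low (280, 320) [0.347 0.308 0.095]
```

View pics/c4.png

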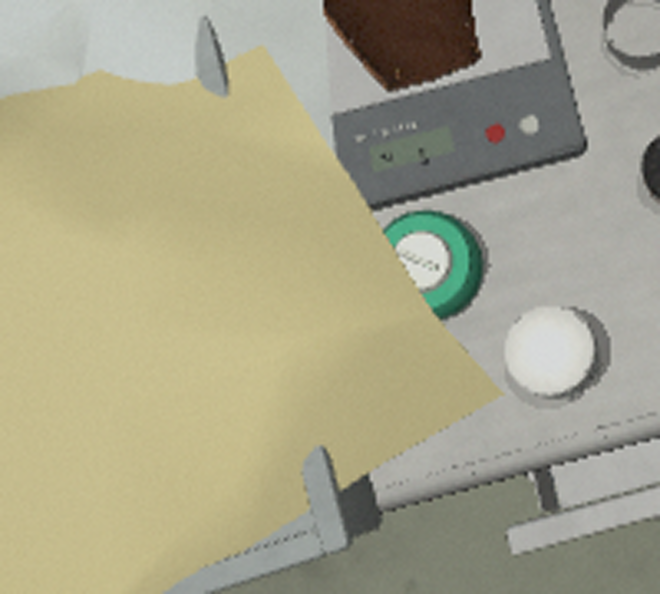

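View pics/c5.png

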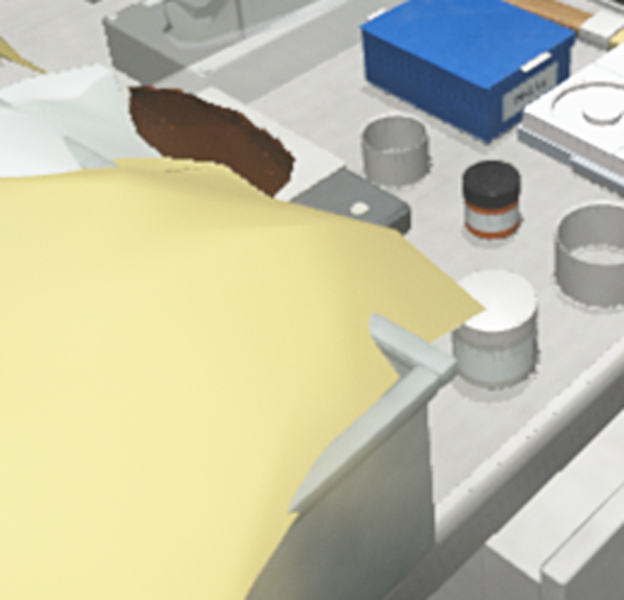

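Plan:
- **Rings:** jaws at −30° (diagonal to the tray), which clears the pin box, large pot and scale.
- **Pots:** jaws along the tray.
- **Medium pot:** picked with the tool leaning away from the sack, then regrasped upright.

First move: rise, turn and swing in.

```bash
cat >> h.py <<'E'
from scipy.spatial.transform import Rotation as Ro
def to(xyz=None,yaw=None):
    """print shift in tool axes (cm) from measured pose to tip-down TCP target, and yaw error"""
    s=read_state();R=Ro.from_quat(s["orientation"]).as_matrix();p=s["tool_pos"]
    j=np.arctan2(R[1,2],R[0,2]);print("t",round(s["t"],2),"tcp",p.round(4),"jaw",j.round(3),"tool y",R[:,1].round(3),"q",s["qpos"].round(2),"open",round(s["opening"],4),"F",s["contact_force"].round(1))
    if xyz is not None: print("shift tool cm",(R.T@(np.array(xyz)-p)*100).round(2))
    if yaw is not None: print("angular y",round(-(yaw-j),3))
E
python3 -m pendant '[{"grip":0,"translation":[0,-1.6,0],"angular":[0,-0.154,0]},{"grip":0,"translation":[0,-1.6,0],"angular":[0,-0.154,0]},{"grip":0,"translation":[0,-1.6,0],"angular":[0,-0.154,0]},{"grip":0,"translation":[0,-1.6,0],"angular":[0,-0.154,0]},{"grip":0,"translation":[0,-1.6,0],"angular":[0,-0.154,0]},{"grip":0,"translation":[-5,0,0.5],"angular":[0,0,0]},{"grip":0,"translation":[-5,0,0.5],"angular":[0,0,0]},{"grip":0,"translation":[-5,0,0.5],"angular":[0,0,0]},{"grip":0,"translation":[-5,0,0.5],"angular":[0,0,0]},{"grip":0,"translation":[-5,0,0.5],"angular":[0,0,0]}]' 15
python3 -c "
from h import *
to([.46,.05,.28],-.524)"
```

```text
t: 1.4
tool_pos: [0.3179, -0.396, 0.2817]
orientation: [-0.353, 0.613, -0.613, 0.353]
contact_force: [0.8, -0.8, 0.2]
opening: 0.0874
t 1.4 tcp [ 0.3179 -0.396   0.2817] jaw -0.525 tool y [-0. -0. -1.] q [ 1.12  0.06 -0.33  1.62  0.02  1.47  0.26] open 0.0874 F [ 0.8 -0.8  0.2]
shift tool cm [-45.72   0.17 -10.05]
angular y -0.001
```

```bash
python3 -m pendant '[{"grip":0,"translation":[-5,0,-1],"angular":[0,0,0]},{"grip":0,"translation":[-5,0,-1],"angular":[0,0,0]},{"grip":0,"translation":[-5,0,-1],"angular":[0,0,0]},{"grip":0,"translation":[-5,0,-1],"angular":[0,0,0]},{"grip":0,"translation":[-5,0,-1],"angular":[0,0,0]},{"grip":0,"translation":[-5,0,-1],"angular":[0,0,0]},{"grip":0,"translation":[-5,0,-1],"angular":[0,0,0]},{"grip":0,"translation":[-5,0,-1],"angular":[0,0,0]},{"grip":0,"translation":[-5,0,-1],"angular":[0,0,0]},{"grip":0,"translation":[-5,0,-1],"angular":[0,0,0]}]'
python3 -c "
from h import *
to([.585,.195,.15],-.524)
cv2.imwrite('pics/w1.png',grab_frame('wrist'))"
```

```text
t: 2.65
tool_pos: [0.4814, 0.0866, 0.2819]
orientation: [0.353, -0.612, 0.613, -0.353]
contact_force: [1.3, -0.4, 0.7]
opening: 0.0871
t 2.65 tcp [0.4814 0.0866 0.2819] jaw -0.526 tool y [ 0.001 -0.001 -1.   ] q [ 0.65  0.06 -0.94  1.64  0.05  1.47 -0.82] open 0.0871 F [ 1.3 -0.4  0.7]
shift tool cm [-14.58  13.19   3.51]
angular y -0.002
```

View pics/w1.png

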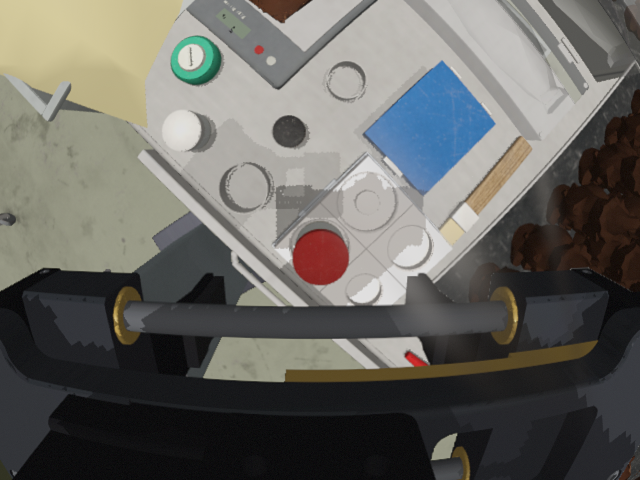

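The wrist view shows the small ring at (346,82), small pot (290,131), large ring (247,187), medium pot (183,130), timer (195,60), seat (370,200), wells (409,247) and (365,290). I cross-check my top-view estimates against it.

```bash
python3 - <<'E'
from h import *
to()
T={"ring_s":(.585,.195,.03),"pot_s":(.4963,.1755,.04),"ring_l":(.416,.1455,.035),"pot_m":(.3926,.2429,.05),"timer":(.4408,.3171,.04),"seat":(.5352,.0564,.026),"med":(.5558,-.0212,.026),"small":(.4777,-.042,.026),"potL":(.4582,.0363,.072)}
a=cv2.imread("pics/w1.png");a=a[0:310,140:460];a=cv2.resize(a,None,fx=2.4,fy=1.9*0+1.93)
b=cv2.imread("pics/w1.png");b=cv2.resize(b[30:310,140:460],None,fx=2,fy=2,interpolation=cv2.INTER_CUBIC)
R={"ring_s":.023,"pot_s":.019,"ring_l":.03,"pot_m":.025,"timer":.031,"seat":.036,"med":.029,"small":.023,"potL":.032}
for n,X in T.items():
    pts=[]
    for k in np.linspace(0,2*np.pi,40):
        u=proj("wrist",(X[0]+R[n]*np.cos(k),X[1]+R[n]*np.sin(k),X[2]));pts.append(((u-[140,30]+.5)*2-.5))
    cv2.polylines(b,[np.array(pts).round().astype(int)],True,(0,0,255) if n!="potL" else (255,0,0),1)
cv2.imwrite("pics/w1o.png",b)
E
```

```text
t 2.7 tcp [0.4819 0.0934 0.282 ] jaw -0.519 tool y [ 0.001  0.003 -1.   ] q [ 0.64  0.07 -0.95  1.64  0.05  1.47 -0.83] open 0.087 F [-3.5  2.9 -2.1]
```

View pics/w1o.png

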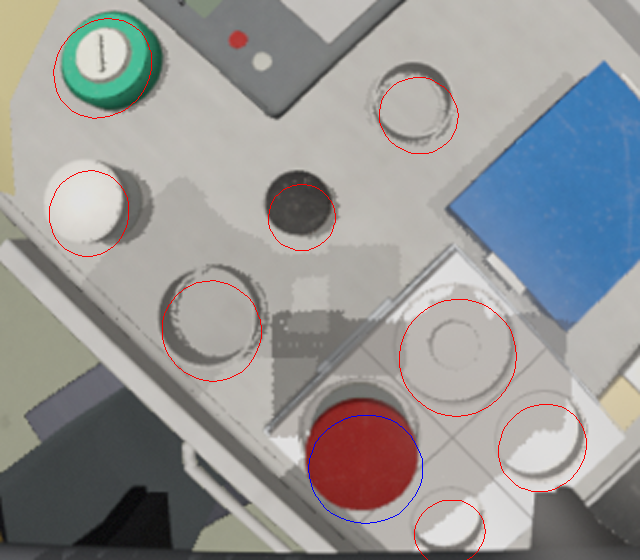

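The overlays agree with the picture up to one common shift, caused by the arm still settling. Next I go over the small ring.

```bash
python3 -m pendant '[{"grip":0.25,"translation":[-3.5,1.5,0.96],"angular":[0,0,0]},{"grip":0.25,"translation":[-3.5,1.5,0.96],"angular":[0,0,0]},{"grip":0.25,"translation":[-3.5,1.5,0.96],"angular":[0,0,0]},{"grip":0.25,"translation":[-3.5,1.5,0.96],"angular":[0,0,0]},{"grip":0.25,"translation":[0,3,0],"angular":[0,0,0]},{"grip":0.25,"translation":[0,3,0],"angular":[0,0,0]},{"grip":0.25,"translation":[0,3,0],"angular":[0,0,0]},{"grip":0.25,"translation":[0,3,0],"angular":[0,0,0]},{"grip":0.25,"translation":[0,0,0],"angular":[0,0,0]},{"grip":0.25,"translation":[0,0,0],"angular":[0,0,0]}]'
python3 -c "
from h import *
to([.585,.195,.024],-.524)
P=camera_params('wrist')
im=grab_frame('wrist')
for z,r in((.03,.023),(.0,.023)):
    q=np.array([proj('wrist',(.585+r*np.cos(k),.195+r*np.sin(k),z),P) for k in np.linspace(0,6.28,60)]).round().astype(int)
    cv2.polylines(im,[q],True,(0,0,255),1)
cv2.imwrite('pics/w2.png',im)"
```

```text
t: 3.95
tool_pos: [0.5851, 0.1874, 0.103]
orientation: [0.353, -0.613, 0.613, -0.354]
contact_force: [-0.1, 0.7, -0.6]
opening: 0.0651
t 3.95 tcp [0.5851 0.1874 0.103 ] jaw -0.525 tool y [ 0.001  0.    -1.   ] q [ 0.29  0.54 -0.9   1.58  0.44  1.24 -1.21] open 0.0651 F [-0.1  0.7 -0.6]
shift tool cm [-0.65  7.9  -0.39]
angular y -0.001
```

View pics/w2.png

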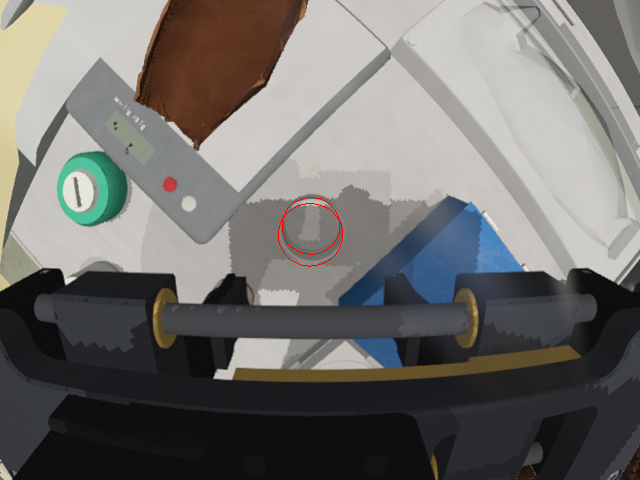

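```bash
python3 -c "
from h import *
to()
im=grab_frame('wrist');P=camera_params('wrist')
cv2.imwrite('pics/w3.png',cv2.resize(im[170:290,230:390],None,fx=5,fy=5,interpolation=cv2.INTER_CUBIC))
cv2.imwrite('pics/t3.png',cv2.resize(grab_frame('top')[130:290,250:460],None,fx=3.5,fy=3.5))
print(proj('wrist',(.585,.195,.03),P),proj('wrist',(.585,.195,0),P))
"
```

```text
t 4.0 tcp [0.5853 0.1875 0.1033] jaw -0.525 tool y [ 0.002  0.001 -1.   ] q [ 0.29  0.54 -0.9   1.58  0.44  1.24 -1.21] open 0.0656 F [ 0.4 -0.1  0.4]
[309.60223037 235.21182731] [310.08686667 226.09661387]
```

View pics/w3.png

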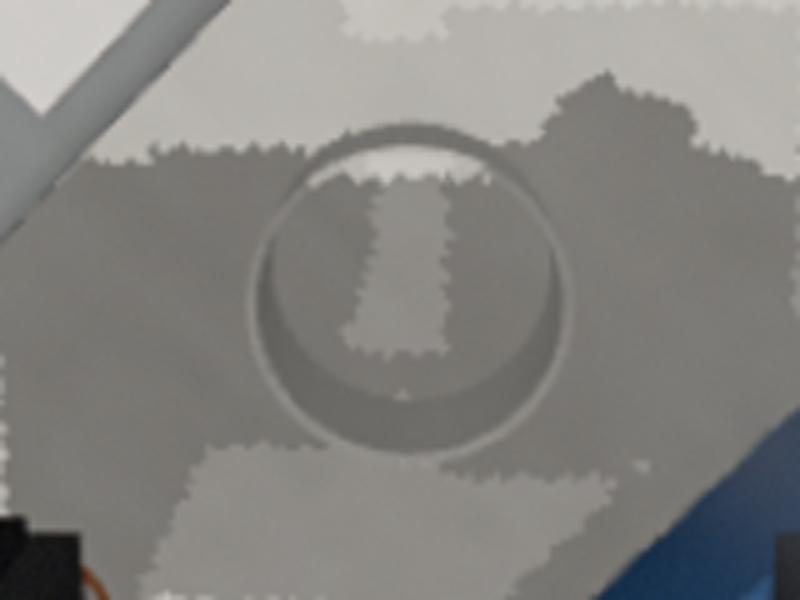

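```bash
python3 -c "
from h import *
P=camera_params('wrist')
c=lambda p:(230+(p[0]+.5)/5-.5,170+(p[1]+.5)/5-.5)
print(circfit([onz('wrist',c(p),.03,P) for p in [(247,300),(572,300),(410,460),(300,423),(520,423),(410,124),(283,200),(537,200)]]))
to([.585,.195,.024],-.524)
"
```

```text
(array([0.5881935 , 0.19776271]), np.float64(0.02376805343698602))
t 4.1 tcp [0.5853 0.1874 0.1032] jaw -0.525 tool y [ 0.002  0.    -1.   ] q [ 0.29  0.54 -0.9   1.58  0.44  1.24 -1.21] open 0.0655 F [-1.  -0.2  0.1]
shift tool cm [-0.63  7.92 -0.42]
angular y -0.001
```

View pics/t3.png

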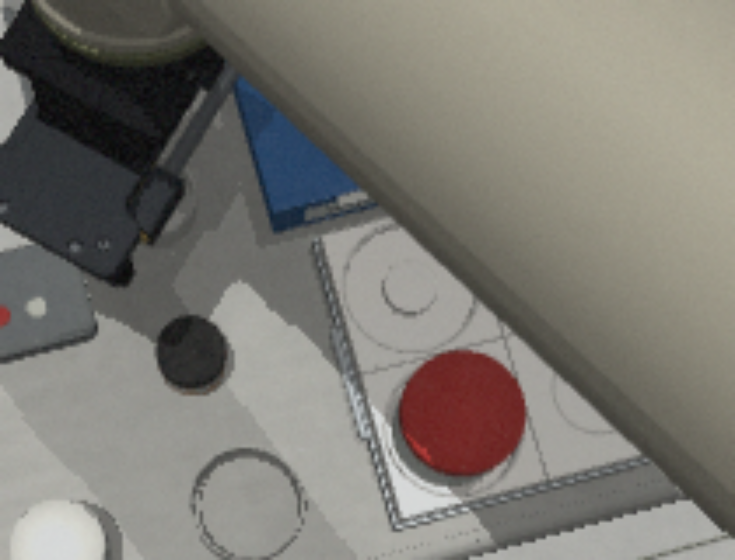

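```bash
python3 -m pendant '[{"grip":0.25,"translation":[-0.9,1,-0.3],"angular":[0,0,0]},{"grip":0.25,"translation":[0,2,0],"angular":[0,0,0]},{"grip":0.25,"translation":[0,2,0],"angular":[0,0,0]},{"grip":0.25,"translation":[0,1.5,0],"angular":[0,0,0]},{"grip":0.25,"translation":[0,1.4,0],"angular":[0,0,0]},{"grip":0.25,"translation":[0,0,0],"angular":[0,0,0]},{"grip":0.7,"translation":[0,0,0],"angular":[0,0,0]},{"grip":0.7,"translation":[0,0,0],"angular":[0,0,0]},{"grip":0.7,"translation":[0,0,0],"angular":[0,0,0]},{"grip":0.7,"translation":[0,0,0],"angular":[0,0,0]}]' 15
python3 -c "
from h import *
to([.5352,.0564,.075],-.524)
"
```

```text
t: 5.35
tool_pos: [0.5867, 0.1963, 0.0231]
orientation: [0.353, -0.613, 0.613, -0.353]
contact_force: [-0.4, 0.4, 0.1]
opening: 0.0333
t 5.35 tcp [0.5867 0.1963 0.0231] jaw -0.525 tool y [ 0. -0. -1.] q [ 0.24  0.63 -0.85  1.63  0.52  1.12 -1.27] open 0.0333 F [-0.4  0.4  0.1]
shift tool cm [14.69 -5.2   2.56]
angular y -0.001
```

```bash
python3 -c "
from h import *
a=grab_frame('wrist');b=grab_frame('scene');to()
cv2.imwrite('pics/w4.png',a)
cv2.imwrite('pics/s4.png',cv2.resize(b[200:300,200:340],None,fx=5,fy=5))
"
```

```text
t 5.45 tcp [0.5866 0.1964 0.0229] jaw -0.525 tool y [ 0. -0. -1.] q [ 0.24  0.63 -0.85  1.63  0.52  1.12 -1.27] open 0.0286 F [-0.7 -0.9  0.2]
```

View pics/w4.png

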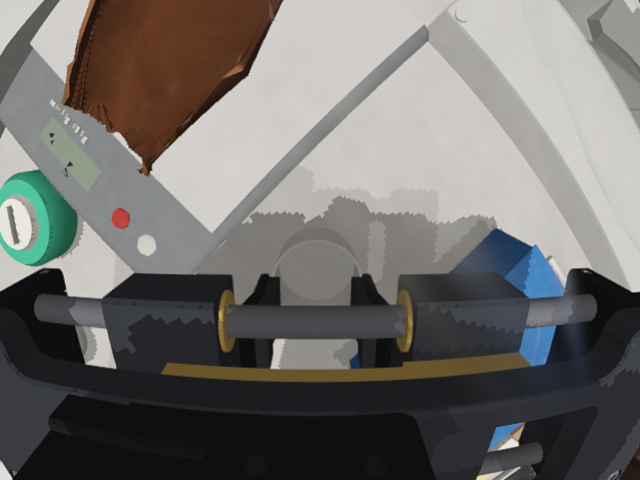

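View pics/s4.png

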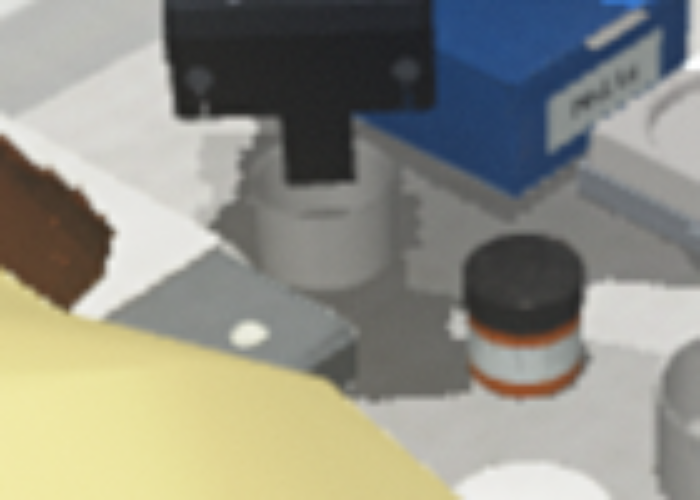

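```bash
python3 -c "
from h import *
P=camera_params('wrist');s=read_state();R=Ro.from_quat(s['orientation']).as_matrix()
for dx in (0,):
  for y in(-.008,0,.011):
    print(y,[proj('wrist',s['tool_pos']+R@np.array([0,y,z]),P).round(0) for z in(-.02,0,.02)])
im=cv2.imread('pics/w4.png')
print('cam',-P['R'].T@P['t'])
cv2.imwrite('pics/w4c.png',cv2.resize(im[210:390,210:430],None,fx=3.5,fy=3.3,interpolation=cv2.INTER_CUBIC))
"
```

```text
-0.008 [array([277., 286.]), array([316., 286.]), array([355., 286.])]
0 [array([278., 280.]), array([316., 280.]), array([353., 280.])]
0.011 [array([280., 273.]), array([316., 273.]), array([351., 273.])]
cam [0.62174555 0.25755517 0.20719422]
```

View pics/w4c.png

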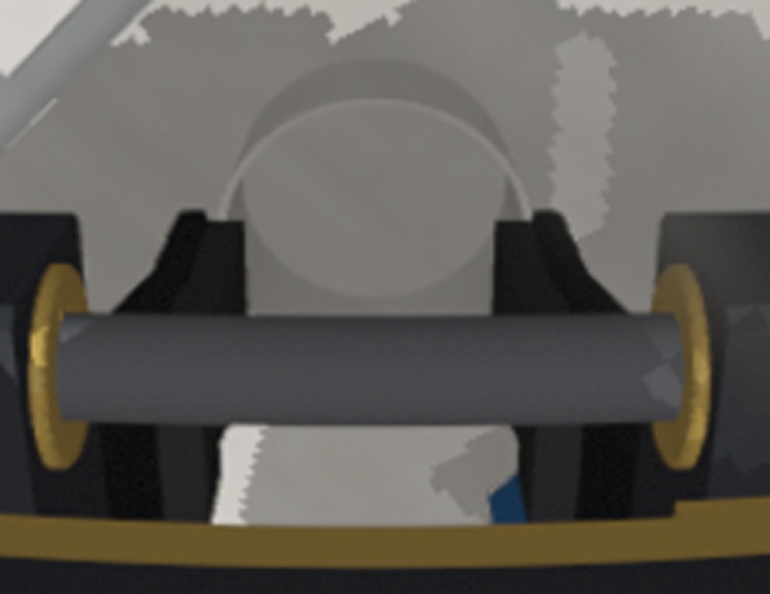

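```bash
python3 -c "
from h import *
s=read_state();R=Ro.from_quat(s['orientation']).as_matrix();P=camera_params('scene')
print('cam',-P['R'].T@P['t'])
for z in(-.03,-.0145,0,.0145,.03):
  for x in(-.0095,.0095):
    print(z,x,[((proj('scene',s['tool_pos']+R@np.array([x,y,z]),P)-200)*5).round(0) for y in(.011,-.008)])
print('ring rim',[((proj('scene',(.588+.023*np.cos(k),.198+.023*np.sin(k),.03),P)-200)*5).round(0) for k in np.arange(0,6.2,1.57)])
print('ring bot',[((proj('scene',(.588+.023*np.cos(k),.198+.023*np.sin(k),.0),P)-200)*5).round(0) for k in np.arange(0,6.2,1.57)])
"
```

```text
cam [-0.05508914  0.53247901  0.54821493]
-0.03 -0.0095 [array([293., 280.]), array([289., 233.])]
-0.03 0.0095 [array([352., 277.]), array([349., 230.])]
-0.0145 -0.0095 [array([293., 251.]), array([290., 204.])]
-0.0145 0.0095 [array([352., 248.]), array([349., 202.])]
0 -0.0095 [array([294., 225.]), array([290., 178.])]
0 0.0095 [array([351., 222.]), array([348., 176.])]
0.0145 -0.0095 [array([294., 199.]), array([290., 153.])]
0.0145 0.0095 [array([351., 196.]), array([348., 150.])]
0.03 -0.0095 [array([295., 172.]), array([291., 126.])]
0.03 0.0095 [array([350., 170.]), array([347., 124.])]
ring rim [array([278., 146.]), array([251., 202.]), array([348., 213.]), array([373., 156.])]
ring bot [array([284., 218.]), array([258., 275.]), array([353., 286.]), array([377., 228.])]
```

```bash
python3 -c "
from h import *
s=read_state();R=Ro.from_quat(s['orientation']).as_matrix()
def tri(a,b):
    c1,d1=ray('wrist',a);c2,d2=ray('scene',b)
    k=np.linalg.lstsq(np.c_[d1,-d2],c2-c1,rcond=None)[0]
    p,q=c1+k[0]*d1,c2+k[1]*d2;m=(p+q)/2
    print(m.round(4),'gap',np.linalg.norm(p-q).round(4),'tool',(R.T@(m-s['tool_pos'])).round(4))
for a in[(261.4,274.2),(268,275),(280,276.6)]: tri(a,(257,236.6))
im=grab_frame('scene');cv2.imwrite('pics/s5.png',cv2.resize(im[190:280,220:310],None,fx=6.6,fy=6.6,interpolation=cv2.INTER_LANCZOS4))
"
```

```text
[0.5705 0.2182 0.0465] gap 0.0021 tool [-0.0108 -0.0236 -0.0249]
[0.5726 0.2165 0.0448] gap 0.0009 tool [-0.0104 -0.0219 -0.0222]
[0.5766 0.2133 0.0418] gap 0.0013 tool [-0.0097 -0.0188 -0.0172]
```

View pics/s5.png

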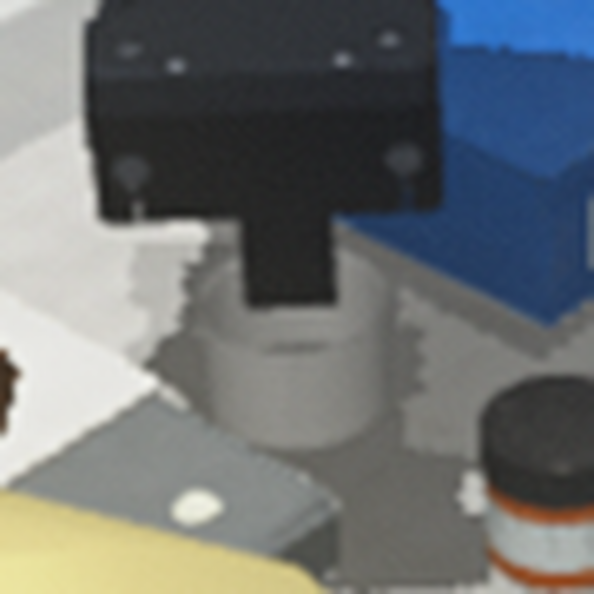

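Both views agree that the visible fingertips end about 2 cm behind the reported TCP (z≈0.044), so they closed above the ring. I open, lower in small steps and watch the force.

```bash
python3 -m pendant '[{"grip":0.25,"translation":[0,0,0],"angular":[0,0,0]},{"grip":0.25,"translation":[0,0,0],"angular":[0,0,0]},{"grip":0.25,"translation":[0,0,0],"angular":[0,0,0]},{"grip":0.25,"translation":[0,0,0],"angular":[0,0,0]},{"grip":0.25,"translation":[0,0.3,0],"angular":[0,0,0]},{"grip":0.25,"translation":[0,0.3,0],"angular":[0,0,0]},{"grip":0.25,"translation":[0,0.3,0],"angular":[0,0,0]},{"grip":0.25,"translation":[0,0.3,0],"angular":[0,0,0]},{"grip":0.25,"translation":[0,0.3,0],"angular":[0,0,0]},{"grip":0.25,"translation":[0,0,0],"angular":[0,0,0]}]'
python3 -c "
from h import *
a=grab_frame('wrist');b=grab_frame('scene');to()
cv2.imwrite('pics/w6.png',a)
cv2.imwrite('pics/s6.png',cv2.resize(b[190:280,220:310],None,fx=6.6,fy=6.6,interpolation=cv2.INTER_LANCZOS4))
"
```

```text
t: 6.75
tool_pos: [0.5864, 0.1963, 0.0075]
orientation: [-0.353, 0.613, -0.613, 0.353]
contact_force: [0.0, 0.3, 0.1]
opening: 0.0659
t 6.85 tcp [0.5866 0.1964 0.0079] jaw -0.525 tool y [ 0. -0. -1.] q [ 0.23  0.65 -0.84  1.64  0.53  1.1  -1.28] open 0.0654 F [-0.  -0.   0.3]
```

View pics/w6.png

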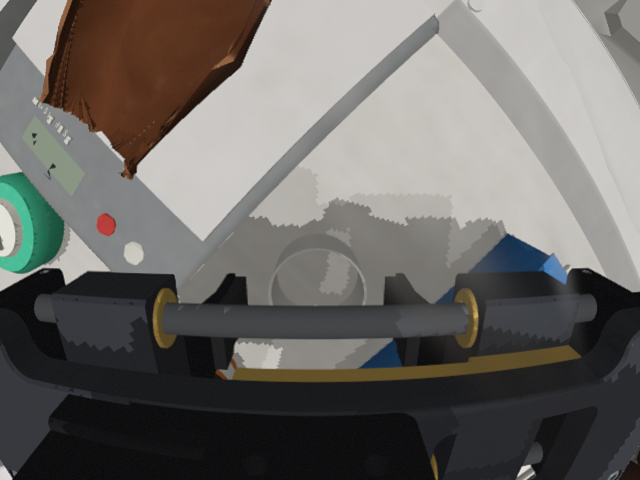

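View pics/s6.png

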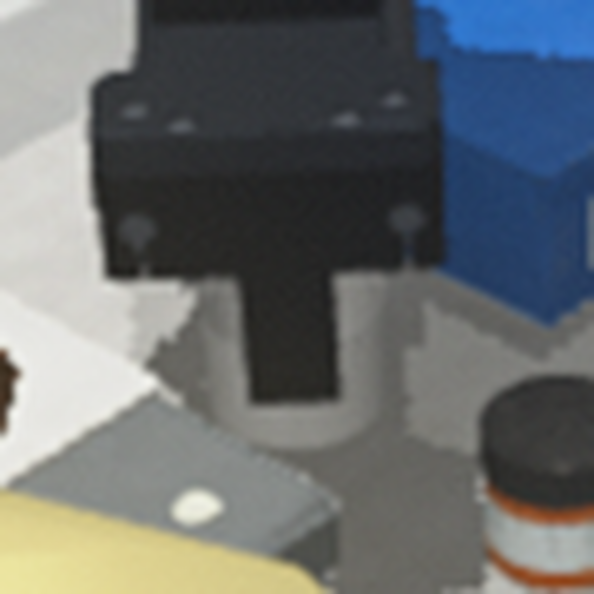

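```bash
python3 -c "
from h import *
s=read_state();R=Ro.from_quat(s['orientation']).as_matrix()
def tri(a,b):
    c1,d1=ray('wrist',a);c2,d2=ray('scene',b)
    k=np.linalg.lstsq(np.c_[d1,-d2],c2-c1,rcond=None)[0]
    p,q=c1+k[0]*d1,c2+k[1]*d2;m=(p+q)/2
    print(m.round(4),'gap',np.linalg.norm(p-q).round(4),'tool',(R.T@(m-s['tool_pos'])).round(4))
for a in[(230,275),(235,275),(246,277)]: tri(a,(257.1,251.4))
# z of tip if scene ray hits plane of finger outer/inner face
for zt in(-.033,-.040,-.048):
    n=R[:,2];c,d=ray('scene',(257.1,251.4));k=(zt-n@(c-s['tool_pos']))/(n@d);m=c+k*d;print(zt,m.round(4),(R.T@(m-s['tool_pos'])).round(4))
im=cv2.imread('pics/w6.png');cv2.imwrite('pics/w6c.png',cv2.resize(im[220:380,190:430],None,fx=3.3,fy=3.3,interpolation=cv2.INTER_CUBIC))
"
```

```text
[0.5568 0.226  0.0295] gap 0.0 tool [-0.0106 -0.0217 -0.0406]
[0.5584 0.2248 0.0281] gap 0.0006 tool [-0.0105 -0.0203 -0.0386]
[0.5619 0.2218 0.0253] gap 0.003 tool [-0.0097 -0.0174 -0.0341]
-0.033 [0.5636 0.2225 0.0237] [-0.0111 -0.0159 -0.033 ]
-0.04 [0.5573 0.2257 0.0291] [-0.0107 -0.0212 -0.04  ]
-0.048 [0.5501 0.2293 0.0351] [-0.0102 -0.0273 -0.048 ]
```

View pics/w6c.png

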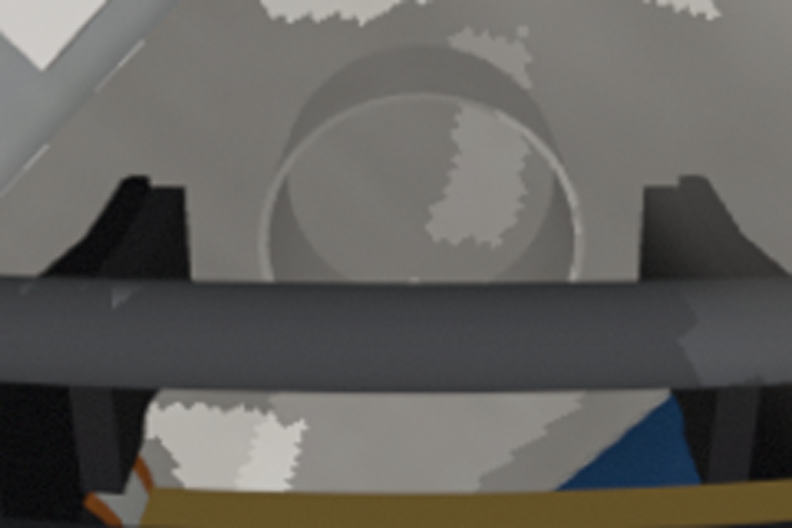

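The force stays zero below the nominal fingertip height, and triangulation puts the tips about 19 mm above the TCP. From here I use tip z = TCP z + 0.019. I lower 1.3 cm more and close.

```bash
python3 -m pendant '[{"grip":0.25,"translation":[0,0.4,0],"angular":[0,0,0]},{"grip":0.25,"translation":[0,0.4,0],"angular":[0,0,0]},{"grip":0.25,"translation":[0,0.4,0],"angular":[0,0,0]},{"grip":0.25,"translation":[0,0,0],"angular":[0,0,0]},{"grip":0.6,"translation":[0,0,0],"angular":[0,0,0]},{"grip":0.6,"translation":[0,0,0],"angular":[0,0,0]},{"grip":0.6,"translation":[0,0,0],"angular":[0,0,0]},{"grip":0.6,"translation":[0,0,0],"angular":[0,0,0]},{"grip":0.6,"translation":[0,0,0],"angular":[0,0,0]},{"grip":0.6,"translation":[0,0,0],"angular":[0,0,0]}]' 15
python3 -c "
from h import *
to([.5352,.0564,.06],-.524)
b=grab_frame('scene')
cv2.imwrite('pics/s7.png',cv2.resize(b[190:280,220:310],None,fx=6.6,fy=6.6,interpolation=cv2.INTER_LANCZOS4))
"
```

```text
t: 8.1
tool_pos: [0.5867, 0.1964, -0.004]
orientation: [0.353, -0.613, 0.613, -0.353]
contact_force: [-0.3, 0.4, 1.5]
opening: 0.0453
t 8.1 tcp [ 0.5867  0.1964 -0.004 ] jaw -0.525 tool y [ 0. -0. -1.] q [ 0.23  0.66 -0.83  1.65  0.54  1.08 -1.29] open 0.0453 F [-0.3  0.4  1.5]
shift tool cm [14.69 -6.41  2.57]
angular y -0.001
```

View pics/s7.png

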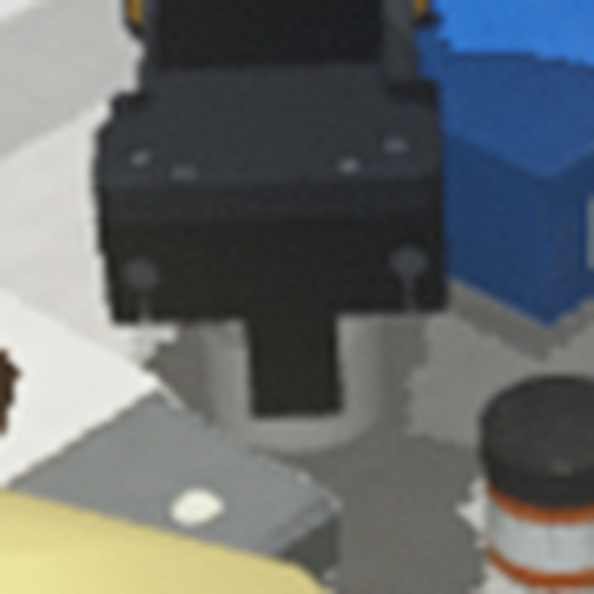

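```bash
python3 -m pendant '[{"grip":0.6,"translation":[0,-2.7,0],"angular":[0,0,0]},{"grip":0.6,"translation":[0,-2.7,0],"angular":[0,0,0]},{"grip":0.6,"translation":[0,-2.7,0],"angular":[0,0,0]},{"grip":0.6,"translation":[2.9,0,0.5],"angular":[0,0,0]},{"grip":0.6,"translation":[2.9,0,0.5],"angular":[0,0,0]},{"grip":0.6,"translation":[2.9,0,0.5],"angular":[0,0,0]},{"grip":0.6,"translation":[2.9,0,0.5],"angular":[0,0,0]},{"grip":0.6,"translation":[2.9,0,0.5],"angular":[0,0,0]},{"grip":0.6,"translation":[0,0,0],"angular":[0,0,0]},{"grip":0.6,"translation":[0,0,0],"angular":[0,0,0]}]'
python3 -c "
from h import *
to([.5365,.058,.014],-.524)
a=grab_frame('wrist');b=grab_frame('scene');c=grab_frame('top')
cv2.imwrite('pics/w8.png',a)
cv2.imwrite('pics/s8.png',cv2.resize(b[150:290,280:460],None,fx=4.4,fy=4.2,interpolation=cv2.INTER_CUBIC))
cv2.imwrite('pics/t8.png',cv2.resize(c[130:290,250:460],None,fx=3.5,fy=3.5))
"
```

```text
t: 9.4
tool_pos: [0.5356, 0.059, 0.077]
orientation: [-0.353, 0.613, -0.613, 0.353]
contact_force: [1.0, 0.6, -0.2]
opening: 0.0453
t 9.4 tcp [0.5356 0.059  0.077 ] jaw -0.525 tool y [ 0.  0. -1.] q [ 0.59  0.4  -0.93  1.8   0.36  1.12 -0.99] open 0.0453 F [ 1.   0.6 -0.2]
shift tool cm [0.05 6.3  0.13]
angular y -0.001
```

View pics/w8.png

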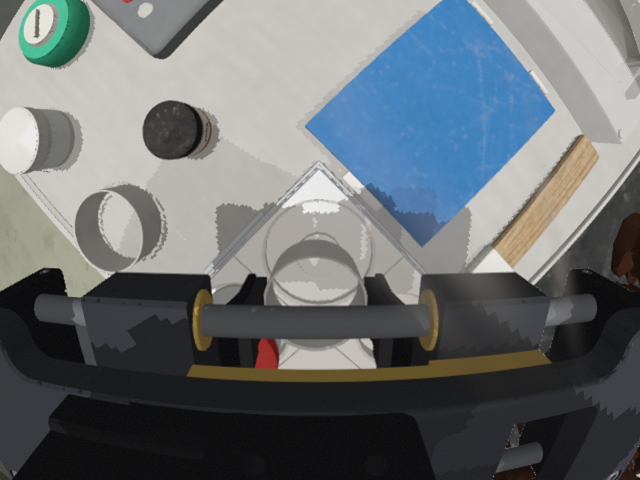

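View pics/s8.png

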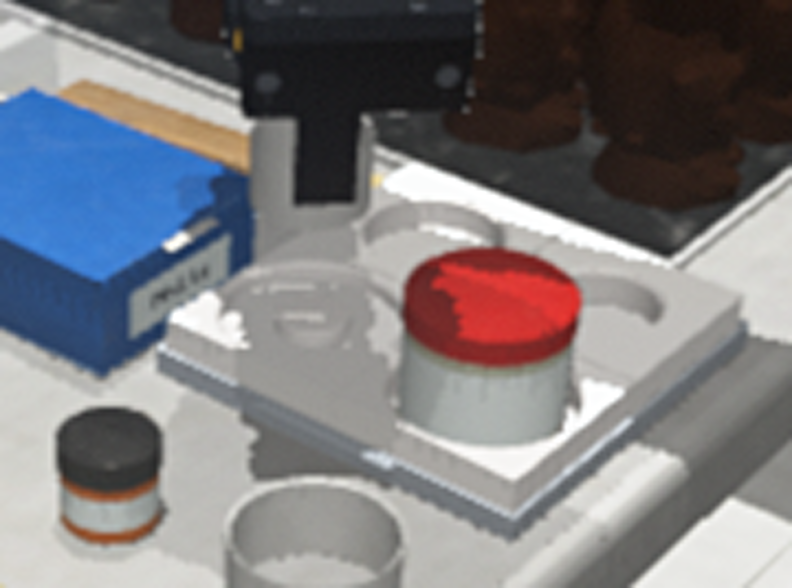

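View pics/t8.png

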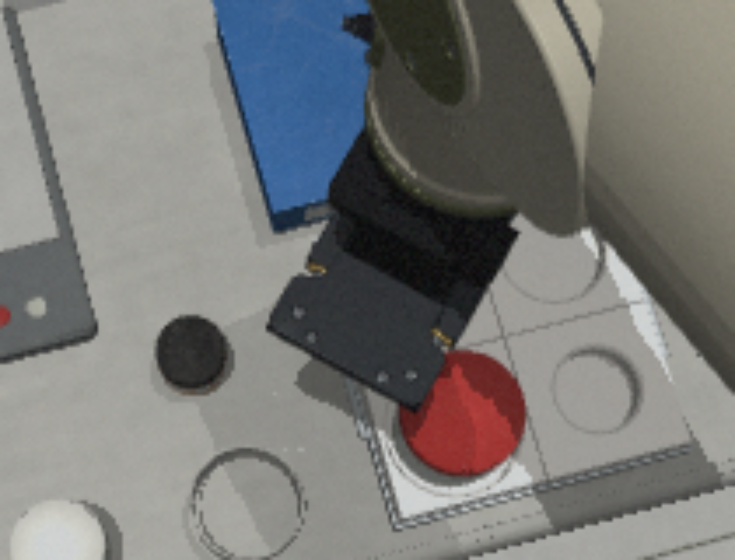

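The ring is held upright. In the wrist view its upper rim peaks at (316,240), and the seat's recess peaks at (319,199) with sides near (267,240) and (371,245). I compute the offset between the two.

```bash
python3 -c "
from h import *
im=cv2.imread('pics/w8.png');cv2.imwrite('pics/w8c.png',cv2.resize(im[185:310,240:400],None,fx=5,fy=4.8,interpolation=cv2.INTER_CUBIC))
"
```

```text
(no output)
```

View pics/w8c.png

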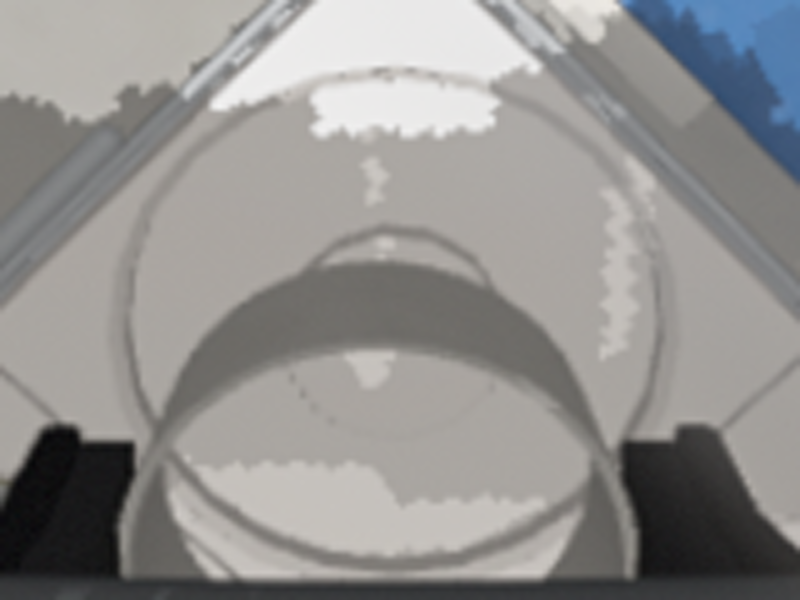

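```bash
python3 -c "
from h import *
P=camera_params('wrist');s=read_state();R=Ro.from_quat(s['orientation']).as_matrix()
c=lambda p:(240+(p[0]+.5)/5-.5,185+(p[1]+.5)/4.8-.5)
def f(n,pts,z):
    o,r=circfit([onz('wrist',c(p),z,P) for p in pts]);print(n,o.round(4),r.round(4),'tool xz',(R.T@(np.array([*o,s['tool_pos'][2]])-s['tool_pos'])).round(4)[[0,2]])
f('seat',[(390,67),(113,300),(675,300),(245,105),(585,130),(620,440),(130,220)],.026)
f('boss',[(390,228),(390,437),(290,370),(492,385),(320,260),(468,260)],.026)
for dz in(.031,.034,.037): f('ring top',[(385,343),(120,530),(635,530),(220,400),(555,400)],s['tool_pos'][2]+dz)
f('ring bot inner',[(390,563),(180,460),(590,465),(280,540),(500,540)],s['tool_pos'][2]+.004)
to()
"
```

```text
seat [0.5369 0.059 ] 0.0367 tool xz [-0.0001  0.0014]
boss [0.5366 0.0575] 0.0148 tool xz [0.0013 0.0019]
ring top [0.5351 0.0587] 0.0238 tool xz [ 0.001  -0.0001]
ring top [0.5358 0.06  ] 0.0233 tool xz [-0.0004 -0.0001]
ring top [0.5365 0.0612] 0.0229 tool xz [-0.0018 -0.0001]
ring bot inner [0.5434 0.0716] 0.0252 tool xz [-0.0143  0.0008]
t 9.55 tcp [0.5356 0.0596 0.0769] jaw -0.523 tool y [ 0.     0.001 -1.   ] q [ 0.59  0.4  -0.93  1.8   0.36  1.12 -0.99] open 0.0452 F [1.1 0.5 0.1]
```

```bash
python3 -m pendant '[{"grip":0.6,"translation":[0.05,1,0.15],"angular":[0,0,0]},{"grip":0.6,"translation":[0,1.5,0],"angular":[0,0,0]},{"grip":0.6,"translation":[0,1.5,0],"angular":[0,0,0]},{"grip":0.6,"translation":[0,1,0],"angular":[0,0,0]},{"grip":0.6,"translation":[0,0.6,0],"angular":[0,0,0]},{"grip":0.6,"translation":[0,0.4,0],"angular":[0,0,0]},{"grip":0.6,"translation":[0,0.2,0],"angular":[0,0,0]},{"grip":0.6,"translation":[0,0,0],"angular":[0,0,0]},{"grip":0.6,"translation":[0,0,0],"angular":[0,0,0]},{"grip":0.6,"translation":[0,0,0],"angular":[0,0,0]}]'
python3 -c "
from h import *
to([.5365,.058,.014],-.524)
b=grab_frame('scene')
cv2.imwrite('pics/s9.png',cv2.resize(b[150:290,280:460],None,fx=4.4,fy=4.2,interpolation=cv2.INTER_CUBIC))
"
```

```text
t: 10.8
tool_pos: [0.5367, 0.0572, 0.015]
orientation: [0.353, -0.613, 0.613, -0.353]
contact_force: [-0.1, 0.4, 0.0]
opening: 0.0452
t 10.8 tcp [0.5367 0.0572 0.015 ] jaw -0.525 tool y [ 0. -0. -1.] q [ 0.54  0.49 -0.88  1.85  0.44  1.02 -1.04] open 0.0452 F [-0.1  0.4  0. ]
shift tool cm [-0.06  0.1  -0.06]
angular y -0.001
```

View pics/s9.png

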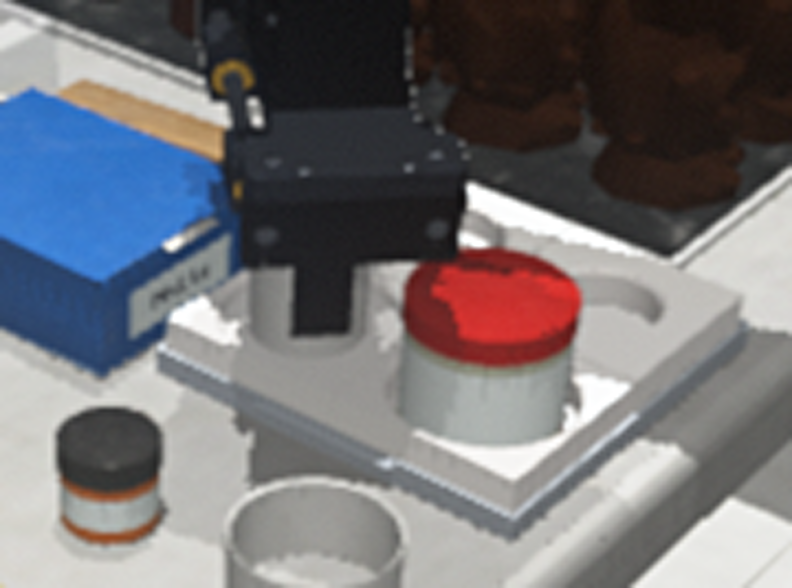

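```bash
python3 -m pendant '[{"grip":0.6,"translation":[0,0.15,0],"angular":[0,0,0]},{"grip":0.38,"translation":[0,0,0],"angular":[0,0,0]},{"grip":0.38,"translation":[0,0,0],"angular":[0,0,0]},{"grip":0.38,"translation":[0,0,0],"angular":[0,0,0]},{"grip":0.38,"translation":[0,-1,0],"angular":[0,0,0]},{"grip":0.38,"translation":[0,-2,0],"angular":[0,0,0]},{"grip":0.3,"translation":[0,-2.5,0],"angular":[0,0,0]},{"grip":0.2,"translation":[0,-2.5,0],"angular":[0,0,0]},{"grip":0.1,"translation":[0,0,0],"angular":[0,0,0]},{"grip":0.1,"translation":[0,0,0],"angular":[0,0,0]}]'
python3 -c "
from h import *
to([.417,.1465,.08],-.524)
P=camera_params('wrist')
a=grab_frame('wrist')
cv2.imwrite('pics/w10.png',cv2.resize(a[185:310,240:400],None,fx=5,fy=4.8,interpolation=cv2.INTER_CUBIC))
"
```

```text
t: 12.1
tool_pos: [0.5365, 0.057, 0.0936]
orientation: [0.353, -0.612, 0.613, -0.353]
contact_force: [-0.5, 0.6, -0.2]
opening: 0.0762
t 12.1 tcp [0.5365 0.057  0.0936] jaw -0.525 tool y [ 0. -0. -1.] q [ 0.61  0.39 -0.94  1.78  0.34  1.15 -0.97] open 0.0762 F [-0.5  0.6 -0.2]
shift tool cm [ -1.75   1.35 -14.83]
angular y -0.001
```

View pics/w10.png

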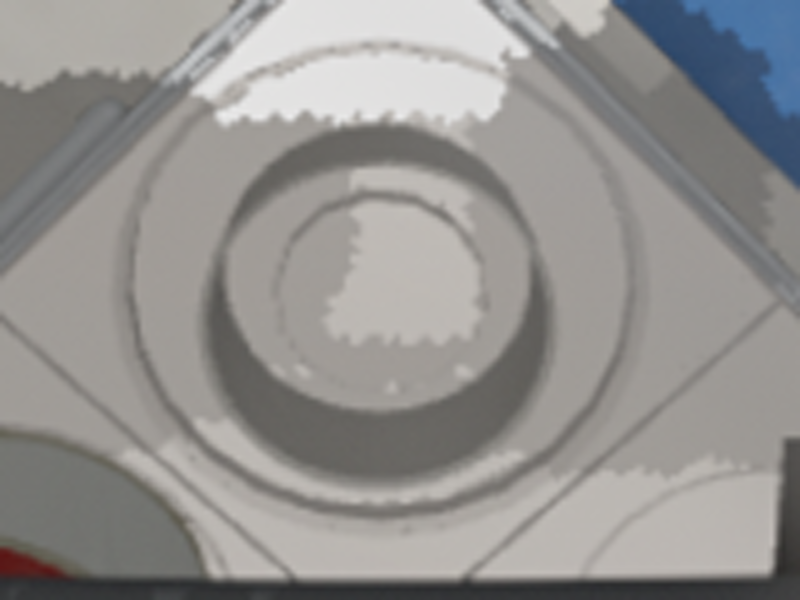

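The small ring sits centred round the boss in the groove. Next, over the large ring.

```bash
python3 -m pendant '[{"grip":0.05,"translation":[-0.4,0,-3.7],"angular":[0,0,0]},{"grip":0.05,"translation":[-0.4,0,-3.7],"angular":[0,0,0]},{"grip":0.05,"translation":[-0.4,0,-3.7],"angular":[0,0,0]},{"grip":0.05,"translation":[-0.5,0,-3.7],"angular":[0,0,0]},{"grip":0.05,"translation":[0,1.0,0],"angular":[0,0,0]},{"grip":0.05,"translation":[0,1.0,0],"angular":[0,0,0]},{"grip":0.05,"translation":[0,1.0,0],"angular":[0,0,0]},{"grip":0.05,"translation":[0,0,0],"angular":[0,0,0]},{"grip":0.05,"translation":[0,0,0],"angular":[0,0,0]},{"grip":0.05,"translation":[0,0,0],"angular":[0,0,0]}]'
python3 -c "
from h import *
to([.417,.1465,-.004],-.524)
a=grab_frame('wrist')
cv2.imwrite('pics/w11.png',cv2.resize(a[185:310,240:400],None,fx=5,fy=4.8,interpolation=cv2.INTER_CUBIC))
"
```

```text
t: 13.4
tool_pos: [0.4173, 0.1461, 0.0636]
orientation: [0.353, -0.613, 0.613, -0.353]
contact_force: [0.2, -0.3, 0.5]
opening: 0.0826
t 13.4 tcp [0.4173 0.1461 0.0636] jaw -0.525 tool y [ 0.  0. -1.] q [ 0.58  0.2  -1.08  2.04  0.2   1.02 -1.12] open 0.0826 F [ 0.2 -0.3  0.5]
shift tool cm [-0.02  6.76 -0.04]
angular y -0.001
```

View pics/w11.png

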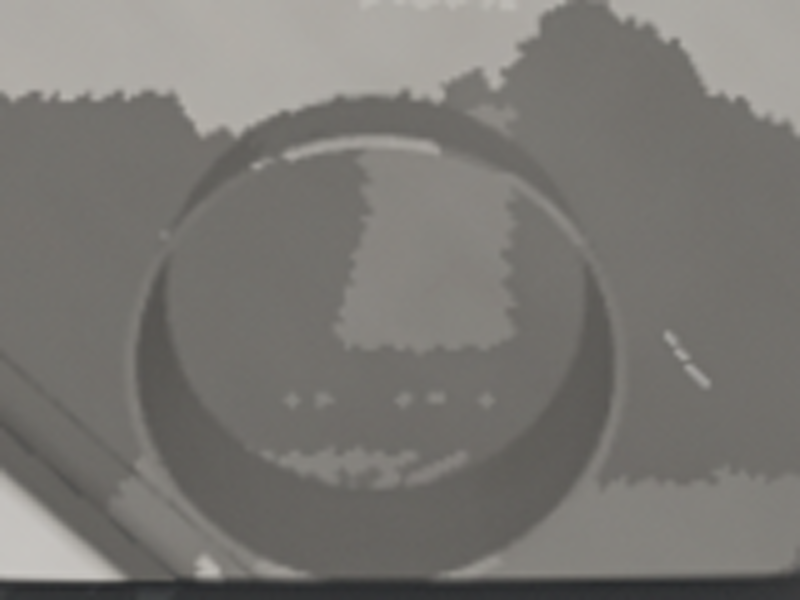

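```bash
python3 -c "
from h import *
P=camera_params('wrist');s=read_state();R=Ro.from_quat(s['orientation']).as_matrix()
c=lambda p:(240+(p[0]+.5)/5-.5,185+(p[1]+.5)/4.8-.5)
o,r=circfit([onz('wrist',c(p),.035,P) for p in [(370,134),(128,350),(624,350),(160,235),(590,235),(170,495),(560,510)]]);print(o,r,'tool xz',(R.T@(np.array([*o,s['tool_pos'][2]])-s['tool_pos'])).round(4))
"
```

```text
[0.41730839 0.14744545] 0.030309444768053237 tool xz [-0.0012  0.     -0.0006]
```

```bash
python3 -m pendant '[{"grip":0.05,"translation":[-0.1,2,0],"angular":[0,0,0]},{"grip":0.05,"translation":[0,2,0],"angular":[0,0,0]},{"grip":0.05,"translation":[0,1.5,0],"angular":[0,0,0]},{"grip":0.05,"translation":[0,1.2,0],"angular":[0,0,0]},{"grip":0.45,"translation":[0,0,0],"angular":[0,0,0]},{"grip":0.45,"translation":[0,0,0],"angular":[0,0,0]},{"grip":0.45,"translation":[0,0,0],"angular":[0,0,0]},{"grip":0.45,"translation":[0,0,0],"angular":[0,0,0]},{"grip":0.45,"translation":[0,0,0],"angular":[0,0,0]},{"grip":0.45,"translation":[0,-1,0],"angular":[0,0,0]}]' 12
python3 -c "
from h import *
to([.5366,.0575,.09],-.524)
"
```

```text
t: 14.7
tool_pos: [0.4169, 0.1468, 0.0063]
orientation: [-0.354, 0.613, -0.612, 0.353]
contact_force: [-0.5, 0.7, -0.2]
opening: 0.0598
t 14.7 tcp [0.4169 0.1468 0.0063] jaw -0.525 tool y [-0.001 -0.    -1.   ] q [ 0.5   0.32 -1.02  2.09  0.34  0.91 -1.23] open 0.0598 F [-0.5  0.7 -0.2]
shift tool cm [ 1.74 -8.39 14.82]
angular y -0.001
```

```bash
python3 -m pendant '[{"grip":0.45,"translation":[0,-2.5,0],"angular":[0,0,0]},{"grip":0.45,"translation":[0,-2.5,0],"angular":[0,0,0]},{"grip":0.45,"translation":[0,-2.5,0],"angular":[0,0,0]},{"grip":0.45,"translation":[0.4,0,3.7],"angular":[0,0,0]},{"grip":0.45,"translation":[0.4,0,3.7],"angular":[0,0,0]},{"grip":0.45,"translation":[0.4,0,3.7],"angular":[0,0,0]},{"grip":0.45,"translation":[0.5,0,3.7],"angular":[0,0,0]},{"grip":0.45,"translation":[0,0,0],"angular":[0,0,0]},{"grip":0.45,"translation":[0,0,0],"angular":[0,0,0]},{"grip":0.45,"translation":[0,0,0],"angular":[0,0,0]}]'
python3 -c "
from h import *
to([.5366,.0575,.015],-.524)
a=grab_frame('wrist')
cv2.imwrite('pics/w12.png',cv2.resize(a[185:310,240:400],None,fx=5,fy=4.8,interpolation=cv2.INTER_CUBIC))
b=grab_frame('scene')
cv2.imwrite('pics/s12.png',cv2.resize(b[150:290,280:460],None,fx=4.4,fy=4.2,interpolation=cv2.INTER_CUBIC))
"
```

```text
t: 15.95
tool_pos: [0.5364, 0.0589, 0.0816]
orientation: [0.354, -0.612, 0.612, -0.354]
contact_force: [-0.1, 0.2, -1.1]
opening: 0.0594
t 15.95 tcp [0.5364 0.0589 0.0816] jaw -0.524 tool y [ 0. -0. -1.] q [ 0.61  0.41 -0.95  1.79  0.37  1.13 -0.99] open 0.0594 F [-0.1  0.2 -1.1]
shift tool cm [0.11 6.66 0.09]
angular y 0.0
```

View pics/w12.png

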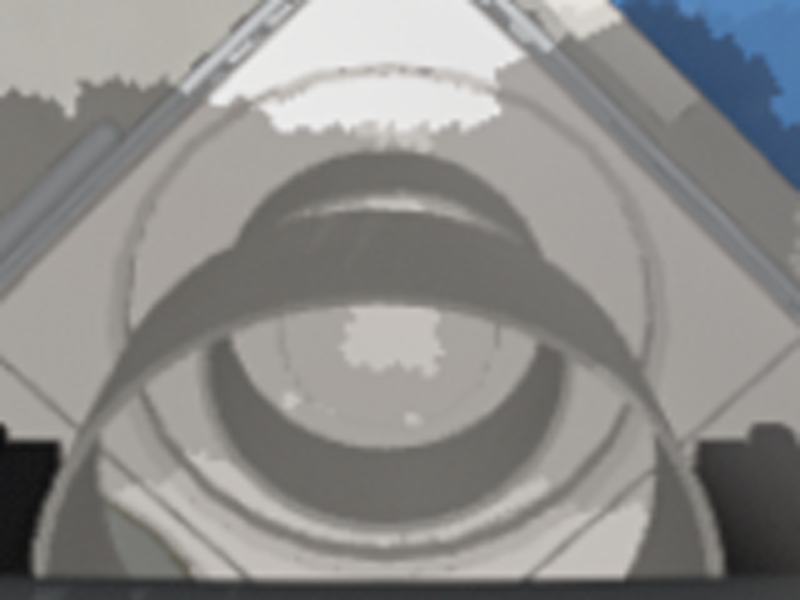

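View pics/s12.png

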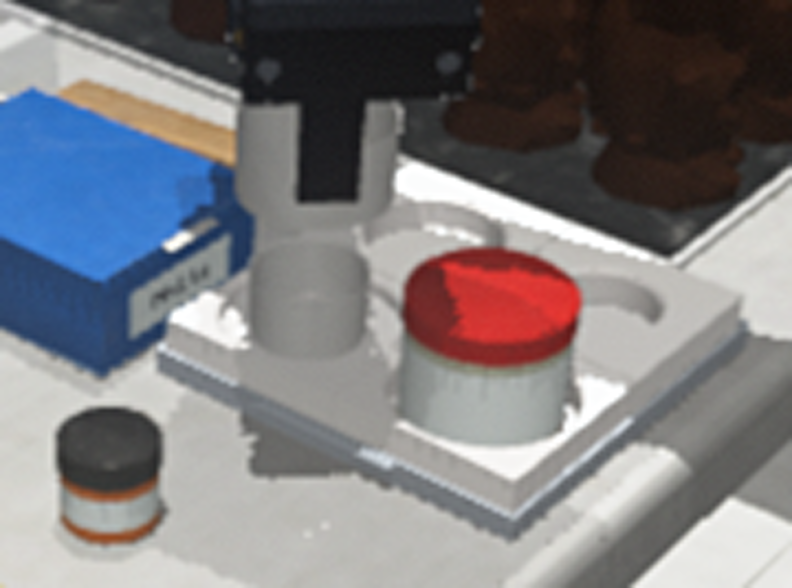

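```bash
python3 -c "
from h import *
P=camera_params('wrist');s=read_state();R=Ro.from_quat(s['orientation']).as_matrix()
c=lambda p:(240+(p[0]+.5)/5-.5,185+(p[1]+.5)/4.8-.5)
def f(n,pts,z):
    o,r=circfit([onz('wrist',c(p),z,P) for p in pts]);print(n,o.round(4),r.round(4),'tool xz',(R.T@(np.array([*o,s['tool_pos'][2]])-s['tool_pos'])).round(4)[[0,2]])
f('seat',[(390,65),(113,300),(665,300),(165,170),(615,170),(390,560)],.026)
f('small ring top',[(200,350),(572,350),(388,532),(245,462),(530,462)],.048)
f('large top',[(385,298),(33,560),(724,560),(120,410),(640,410)],s['tool_pos'][2]+.039)
"
```

```text
seat [0.5374 0.0572] 0.0369 tool xz [0.0008 0.0013]
small ring top [0.5374 0.0582] 0.0228 tool xz [-0.0001  0.0009]
large top [0.5358 0.0576] 0.0303 tool xz [ 0.0013 -0.0002]
```

```bash
python3 -m pendant '[{"grip":0.45,"translation":[0,1.5,0.1],"angular":[0,0,0]},{"grip":0.45,"translation":[0,1.2,0],"angular":[0,0,0]},{"grip":0.45,"translation":[0,1.2,0],"angular":[0,0,0]},{"grip":0.45,"translation":[0,1.2,0],"angular":[0,0,0]},{"grip":0.45,"translation":[0,0.8,0],"angular":[0,0,0]},{"grip":0.45,"translation":[0,0.6,0],"angular":[0,0,0]},{"grip":0.45,"translation":[0,0.2,0],"angular":[0,0,0]},{"grip":0.45,"translation":[0,0,0],"angular":[0,0,0]},{"grip":0.45,"translation":[0,0,0],"angular":[0,0,0]},{"grip":0.45,"translation":[0,0,0],"angular":[0,0,0]}]'
python3 -c "
from h import *
to()"
python3 -m pendant '[{"grip":0.22,"translation":[0,0,0],"angular":[0,0,0]},{"grip":0.22,"translation":[0,0,0],"angular":[0,0,0]},{"grip":0.22,"translation":[0,0,0],"angular":[0,0,0]},{"grip":0.22,"translation":[0,-1,0],"angular":[0,0,0]},{"grip":0.22,"translation":[0,-2,0],"angular":[0,0,0]},{"grip":0.22,"translation":[0,-2.5,0],"angular":[0,0,0]},{"grip":0.25,"translation":[0,-2.5,0],"angular":[0,0,0]},{"grip":0.25,"translation":[0,0,0],"angular":[0,0,0]},{"grip":0.25,"translation":[0,0,0],"angular":[0,0,0]},{"grip":0.25,"translation":[0,0,0],"angular":[0,0,0]}]'
python3 -c "
from h import *
to([.4985,.177,.09],.26)
a=grab_frame('wrist')
cv2.imwrite('pics/w13.png',cv2.resize(a[185:310,240:400],None,fx=5,fy=4.8,interpolation=cv2.INTER_CUBIC))
b=grab_frame('scene')
cv2.imwrite('pics/s13.png',cv2.resize(b[150:290,280:460],None,fx=4.4,fy=4.2,interpolation=cv2.INTER_CUBIC))
"
```

```text
t: 17.3
tool_pos: [0.538, 0.0576, 0.0148]
orientation: [0.353, -0.613, 0.613, -0.353]
contact_force: [-3.0, -0.9, 5.5]
opening: 0.0593
t 17.3 tcp [0.538  0.0576 0.0148] jaw -0.525 tool y [ 0. -0. -1.] q [ 0.55  0.5  -0.9   1.84  0.45  1.02 -1.05] open 0.0593 F [-3.  -0.9  5.5]
t: 18.55
tool_pos: [0.5375, 0.0574, 0.0938]
orientation: [-0.353, 0.613, -0.612, 0.353]
contact_force: [0.2, 0.2, 0.2]
opening: 0.0657
t 18.55 tcp [0.5375 0.0574 0.0938] jaw -0.525 tool y [-0.001 -0.    -1.   ] q [ 0.62  0.4  -0.96  1.78  0.35  1.16 -0.98] open 0.0657 F [0.2 0.2 0.2]
shift tool cm [-8.39  0.39 -9.36]
angular y -0.785
```

View pics/w13.png

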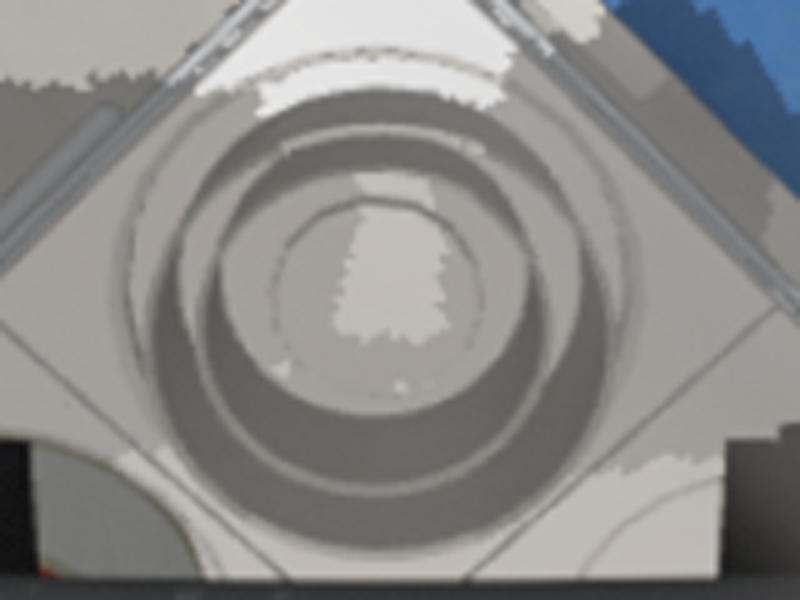

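View pics/s13.png

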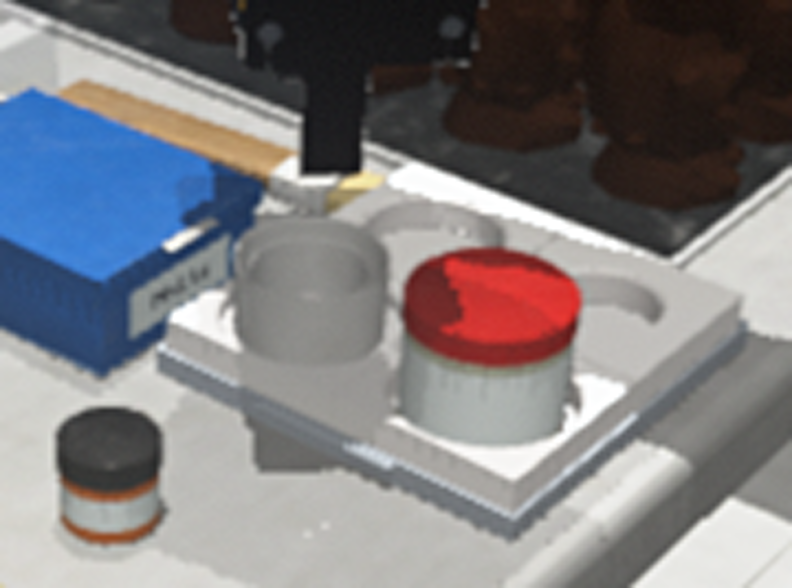

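Both rings are nested and level in the seat. Next is the small pot; I turn the jaws to the tray's axis over it.

```bash
python3 -m pendant '[{"grip":0.25,"translation":[-2.1,0,-2.35],"angular":[0,0,0]},{"grip":0.25,"translation":[-2.1,0,-2.35],"angular":[0,0,0]},{"grip":0.25,"translation":[-2.1,0,-2.35],"angular":[0,0,0]},{"grip":0.25,"translation":[-2.1,0,-2.3],"angular":[0,0,0]},{"grip":0.25,"translation":[0,0,0],"angular":[0,-0.157,0]},{"grip":0.25,"translation":[0,0,0],"angular":[0,-0.157,0]},{"grip":0.25,"translation":[0,0,0],"angular":[0,-0.157,0]},{"grip":0.25,"translation":[0,0,0],"angular":[0,-0.157,0]},{"grip":0.25,"translation":[0,0,0],"angular":[0,-0.157,0]},{"grip":0.25,"translation":[0,0,0],"angular":[0,0,0]}]'
python3 -c "
from h import *
to([.4985,.177,0],.26)
P=camera_params('wrist')
a=grab_frame('wrist')
cv2.imwrite('pics/w14.png',cv2.resize(a[185:310,240:400],None,fx=5,fy=4.8,interpolation=cv2.INTER_CUBIC))
m=(a.max(2)<70).astype(np.uint8);m[265:]=0
n,l,st,c=cv2.connectedComponentsWithStats(m)
print([(st[i].tolist(),c[i].round(1).tolist()) for i in range(1,n) if st[i,4]>300])
"
```

```text
t: 19.9
tool_pos: [0.4989, 0.1771, 0.0939]
orientation: [0.56, -0.432, 0.431, -0.56]
contact_force: [0.4, -0.0, -0.4]
opening: 0.0652
t 19.9 tcp [0.4989 0.1771 0.0939] jaw 0.259 tool y [-0.001  0.    -1.   ] q [ 0.53  0.46 -1.16  1.8   0.45  1.19 -0.51] open 0.0652 F [ 0.4 -0.  -0.4]
shift tool cm [ 0.01  9.39 -0.03]
angular y -0.001
[([441, 7, 129, 38, 1441], [506.9, 22.0]), ([545, 100, 73, 31, 869], [581.3, 113.9]), ([0, 167, 133, 98, 11144], [66.1, 221.0]), ([287, 222, 55, 43, 2021], [313.8, 245.1])]
```

View pics/w14.png

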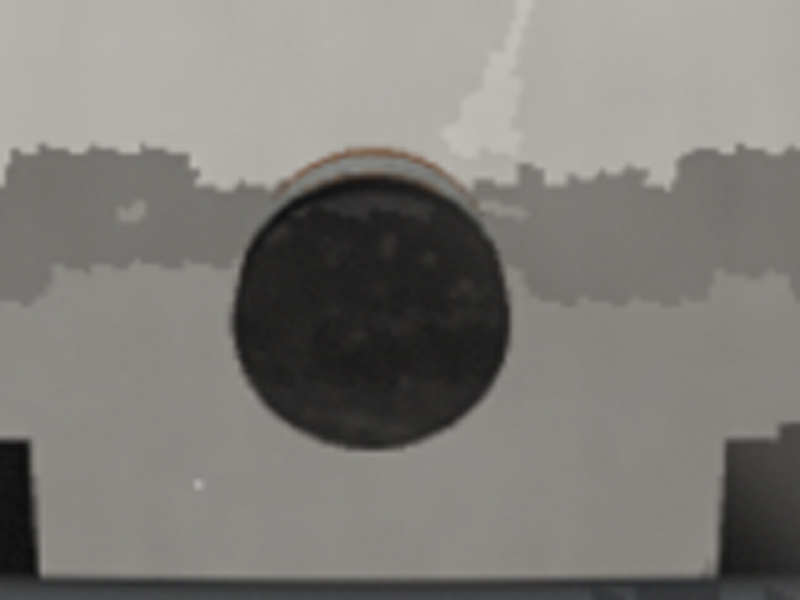

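```bash
python3 -c "
from h import *
P=camera_params('wrist');s=read_state();R=Ro.from_quat(s['orientation']).as_matrix()
c=lambda p:(240+(p[0]+.5)/5-.5,185+(p[1]+.5)/4.8-.5)
o,r=circfit([onz('wrist',c(p),.04,P) for p in [(234,320),(511,320),(370,450),(270,415),(475,412)]]);print(o,r,'tool xz',(R.T@(np.array([*o,s['tool_pos'][2]])-s['tool_pos'])).round(4))
"
```

```text
[0.4986588  0.17591919] 0.018654386724268973 tool xz [ 0.0011 -0.     -0.0006]
```

```bash
python3 -m pendant '[{"grip":0.25,"translation":[0.1,2.5,0],"angular":[0,0,0]},{"grip":0.25,"translation":[0,2.5,0],"angular":[0,0,0]},{"grip":0.25,"translation":[0,2.3,0],"angular":[0,0,0]},{"grip":0.25,"translation":[0,1.8,0],"angular":[0,0,0]},{"grip":0.65,"translation":[0,0,0],"angular":[0,0,0]},{"grip":0.65,"translation":[0,0,0],"angular":[0,0,0]},{"grip":0.65,"translation":[0,0,0],"angular":[0,0,0]},{"grip":0.65,"translation":[0,0,0],"angular":[0,0,0]},{"grip":0.65,"translation":[0,0,0],"angular":[0,0,0]},{"grip":0.65,"translation":[0,-1,0],"angular":[0,0,0]}]' 25
python3 -c "
from h import *
to([.4785,-.0415,.1],.26)
"
```

```text
t: 21.2
tool_pos: [0.4989, 0.1759, 0.0132]
orientation: [0.561, -0.431, 0.431, -0.56]
contact_force: [0.8, -0.2, -2.2]
opening: 0.0371
t 21.2 tcp [0.4989 0.1759 0.0132] jaw 0.26 tool y [-0.001 -0.    -1.   ] q [ 0.45  0.56 -1.07  1.87  0.56  1.06 -0.58] open 0.0371 F [ 0.8 -0.2 -2.2]
shift tool cm [20.48 -8.67 -7.57]
angular y 0.0
```

```bash
python3 -m pendant '[{"grip":0.65,"translation":[0,-3.2,0],"angular":[0,0,0]},{"grip":0.65,"translation":[0,-3.2,0],"angular":[0,0,0]},{"grip":0.65,"translation":[0,-3.2,0],"angular":[0,0,0]},{"grip":0.65,"translation":[4.1,0,-1.5],"angular":[0,0,0]},{"grip":0.65,"translation":[4.1,0,-1.5],"angular":[0,0,0]},{"grip":0.65,"translation":[4.1,0,-1.5],"angular":[0,0,0]},{"grip":0.65,"translation":[4.1,0,-1.5],"angular":[0,0,0]},{"grip":0.65,"translation":[4.1,0,-1.5],"angular":[0,0,0]},{"grip":0.65,"translation":[0,0,0],"angular":[0,0,0]},{"grip":0.65,"translation":[0,0,0],"angular":[0,0,0]}]'
python3 -c "
from h import *
to([.4785,-.0415,.013],.26)
a=grab_frame('wrist');b=grab_frame('scene');P=camera_params('wrist')
cv2.imwrite('pics/w15.png',a)
cv2.imwrite('pics/s15.png',cv2.resize(b[130:290,280:480],None,fx=4,fy=3.7,interpolation=cv2.INTER_CUBIC))
"
```

```text
t: 22.45
tool_pos: [0.4796, -0.0407, 0.1096]
orientation: [-0.561, 0.431, -0.431, 0.561]
contact_force: [-0.2, 0.4, -1.9]
opening: 0.0369
t 22.45 tcp [ 0.4796 -0.0407  0.1096] jaw 0.26 tool y [ 0.  0. -1.] q [ 1.1   0.31 -1.24  1.9   0.32  1.16  0.  ] open 0.0369 F [-0.2  0.4 -1.9]
shift tool cm [ 0.05  9.66 -0.13]
angular y 0.0
```

View pics/w15.png

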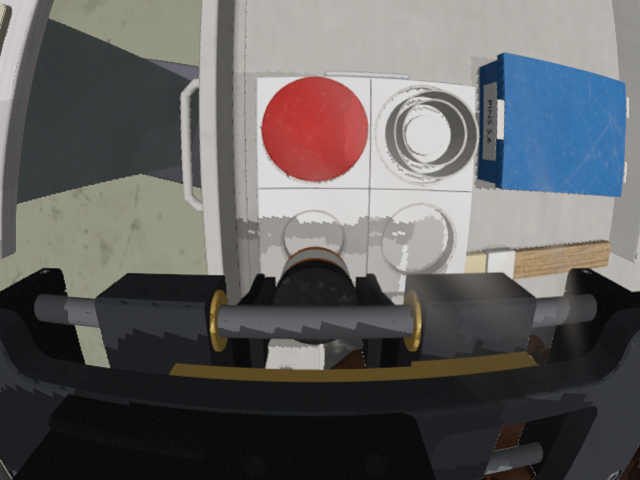

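View pics/s15.png

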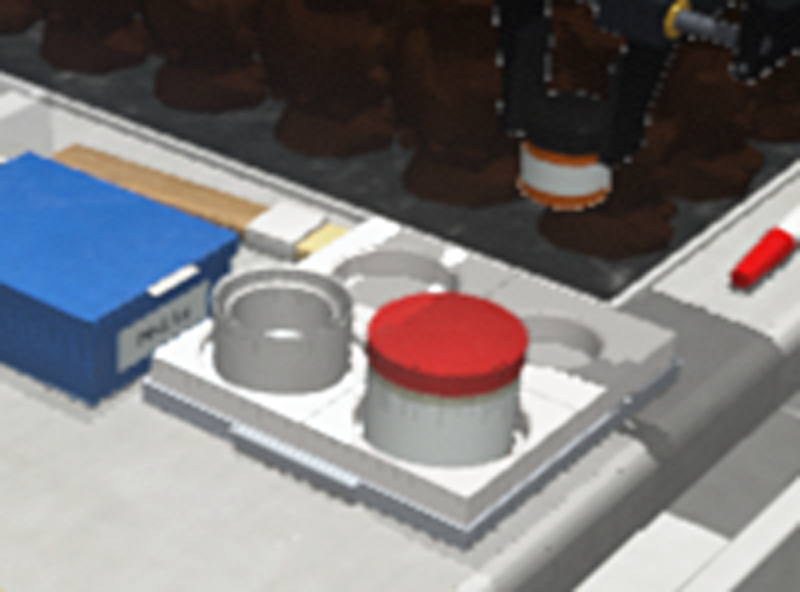

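```bash
python3 -c "
from h import *
im=cv2.imread('pics/w15.png');cv2.imwrite('pics/w15c.png',cv2.resize(im[195:320,235:395],None,fx=5,fy=4.8,interpolation=cv2.INTER_CUBIC))
"
```

```text
(no output)
```

View pics/w15c.png

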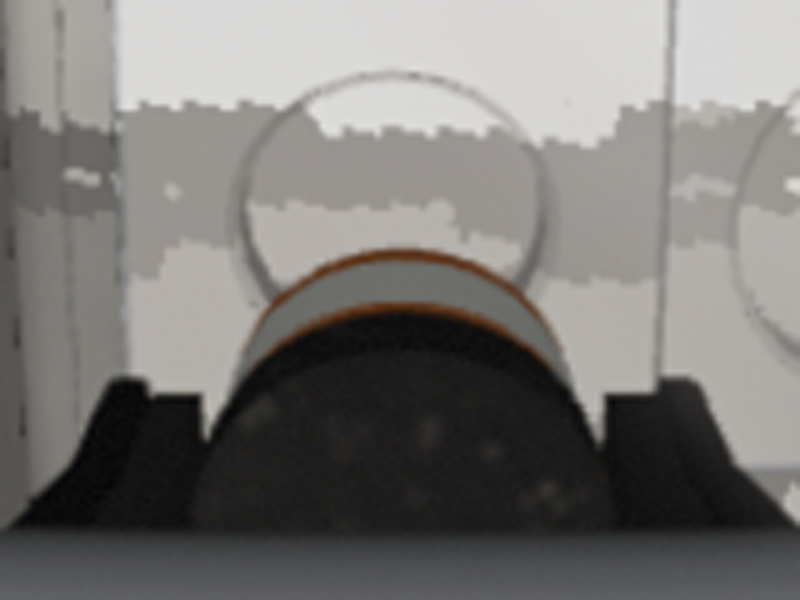

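```bash
python3 -c "
from h import *
P=camera_params('wrist');s=read_state();R=Ro.from_quat(s['orientation']).as_matrix()
c=lambda p:(235+(p[0]+.5)/5-.5,195+(p[1]+.5)/4.8-.5)
def f(n,pts,z):
    o,r=circfit([onz('wrist',c(p),z,P) for p in pts]);print(n,o.round(4),r.round(4),'tool xz',(R.T@(np.array([*o,s['tool_pos'][2]])-s['tool_pos'])).round(4)[[0,2]])
f('well',[(392,70),(235,215),(553,215),(260,140),(533,140),(265,305)],.026)
f('pot bottom',[(400,247),(272,300),(530,300),(310,272),(490,272)],s['tool_pos'][2]-.003)
to()
"
```

```text
well [ 0.479  -0.0407] 0.0239 tool xz [ 0.0006 -0.0009]
pot bottom [ 0.48   -0.0405] 0.0184 tool xz [0.0007 0.0001]
t 22.55 tcp [ 0.4797 -0.0399  0.1096] jaw 0.262 tool y [ 0.  0. -1.] q [ 1.1   0.31 -1.24  1.9   0.32  1.16  0.  ] open 0.0372 F [ 0.5 -0.  -1.4]
```

```bash
python3 -m pendant '[{"grip":0.65,"translation":[0,2,-0.1],"angular":[0,0,0]},{"grip":0.65,"translation":[0,2,0],"angular":[0,0,0]},{"grip":0.65,"translation":[0,2,0],"angular":[0,0,0]},{"grip":0.65,"translation":[0,1.6,0],"angular":[0,0,0]},{"grip":0.65,"translation":[0,1,0],"angular":[0,0,0]},{"grip":0.65,"translation":[0,0.6,0],"angular":[0,0,0]},{"grip":0.65,"translation":[0,0.4,0],"angular":[0,0,0]},{"grip":0.65,"translation":[0,0,0],"angular":[0,0,0]},{"grip":0.65,"translation":[0,0,0],"angular":[0,0,0]},{"grip":0.65,"translation":[0,0,0],"angular":[0,0,0]}]'
python3 -c "
from h import *
to([.479,-.0407,.013],.26)
b=grab_frame('scene')
cv2.imwrite('pics/s16.png',cv2.resize(b[130:290,280:480],None,fx=4,fy=3.7,interpolation=cv2.INTER_CUBIC))
"
```

```text
t: 23.8
tool_pos: [0.479, -0.0415, 0.0138]
orientation: [-0.561, 0.431, -0.431, 0.561]
contact_force: [-1.7, 0.4, 6.2]
opening: 0.037
t 23.8 tcp [ 0.479  -0.0415  0.0138] jaw 0.26 tool y [ 0.001 -0.    -1.   ] q [ 0.96  0.45 -1.11  1.99  0.49  1.   -0.12] open 0.037 F [-1.7  0.4  6.2]
shift tool cm [-0.08  0.08  0.02]
angular y -0.0
```

View pics/s16.png

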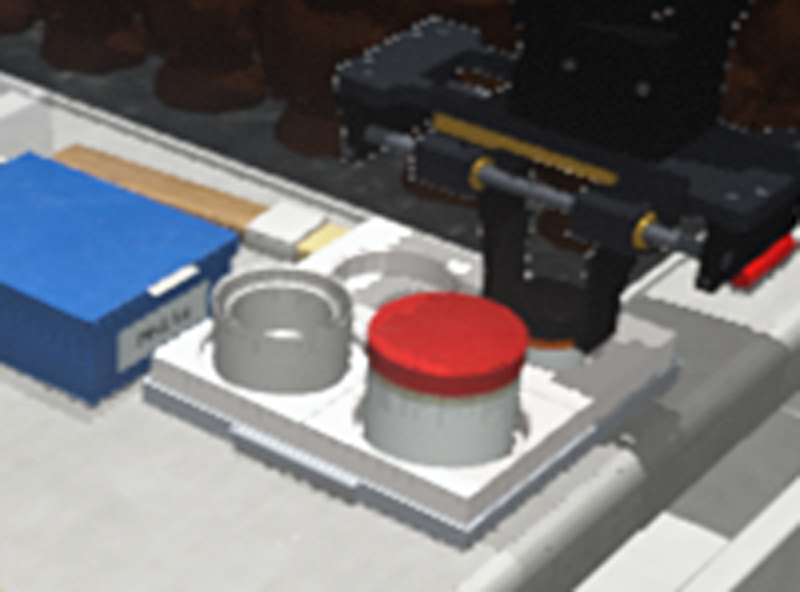

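```bash
python3 -m pendant '[{"grip":0.45,"translation":[0,0,0],"angular":[0,0,0]},{"grip":0.45,"translation":[0,0,0],"angular":[0,0,0]},{"grip":0.45,"translation":[0,0,0],"angular":[0,0,0]},{"grip":0.45,"translation":[0,-1,0],"angular":[0,0,0]},{"grip":0.4,"translation":[0,-2.5,0],"angular":[0,0,0]},{"grip":0.3,"translation":[0,-2.5,0],"angular":[0,0,0]},{"grip":0.25,"translation":[0,-3,0],"angular":[0,0,0]},{"grip":0.25,"translation":[0,-3,0],"angular":[0,0,0]},{"grip":0.25,"translation":[0,0,0],"angular":[0,0,0]},{"grip":0.25,"translation":[0,0,0],"angular":[0,0,0]}]'
python3 -c "
from h import *
to([.41,.15,.12],.26)
a=grab_frame('wrist');b=grab_frame('scene')
cv2.imwrite('pics/w17.png',cv2.resize(a[60:310,235:495],None,fx=3,fy=2.4,interpolation=cv2.INTER_CUBIC))
cv2.imwrite('pics/s17.png',cv2.resize(b[130:290,280:480],None,fx=4,fy=3.7,interpolation=cv2.INTER_CUBIC))
"
```

```text
t: 25.1
tool_pos: [0.4784, -0.0417, 0.1331]
orientation: [0.561, -0.431, 0.431, -0.56]
contact_force: [-1.1, 0.5, -0.5]
opening: 0.0653
t 25.1 tcp [ 0.4784 -0.0417  0.1331] jaw 0.26 tool y [-0.    -0.001 -1.   ] q [ 1.14  0.27 -1.27  1.87  0.28  1.2   0.04] open 0.0653 F [-1.1  0.5 -0.5]
shift tool cm [-20.29   1.3   -1.68]
angular y -0.0
```

View pics/w17.png

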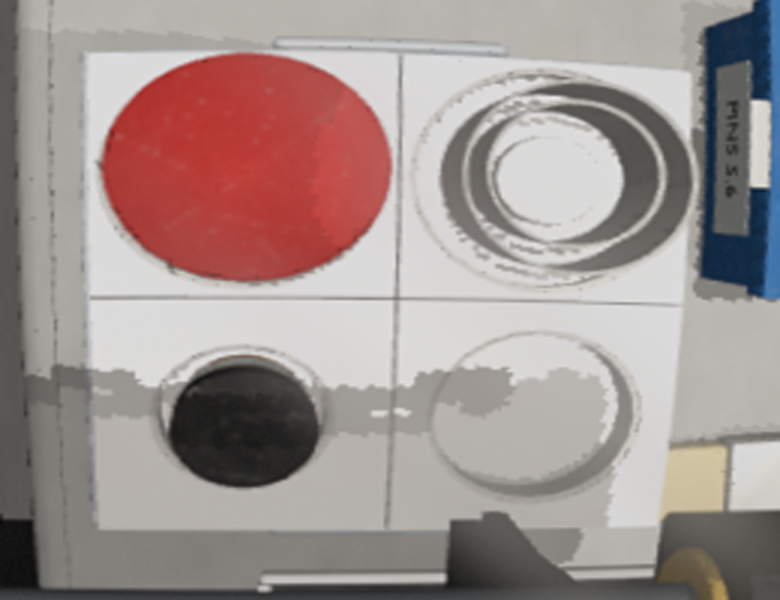

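View pics/s17.png

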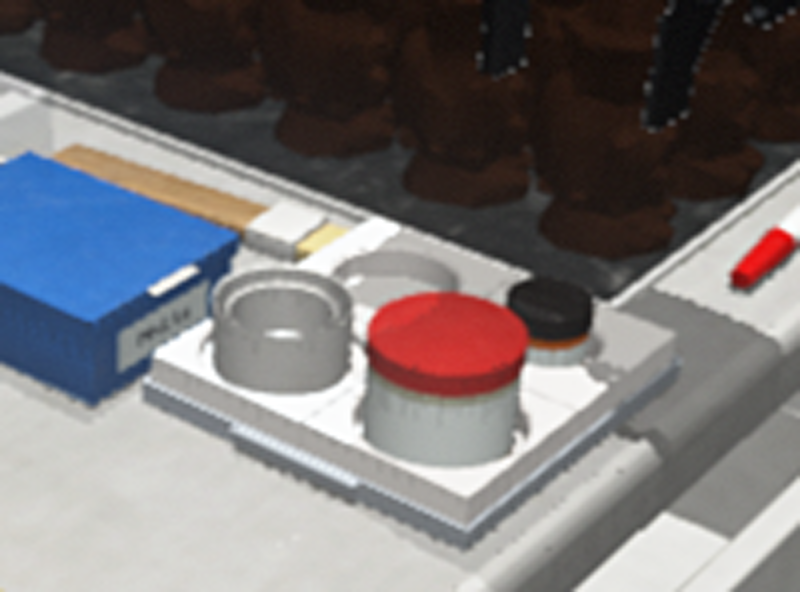

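The small pot is down in its well. For the medium pot I move near, lean the tool 0.35 rad so the body stays clear of the sack, then look.

```bash
python3 -m pendant '[{"grip":0.2,"translation":[-3.75,0,-0.33],"angular":[0,0,0]},{"grip":0.2,"translation":[-3.75,0,-0.33],"angular":[0,0,0]},{"grip":0.2,"translation":[-3.75,0,-0.33],"angular":[0,0,0]},{"grip":0.2,"translation":[-3.75,0,-0.33],"angular":[0,0,0]},{"grip":0.2,"translation":[-3.75,0,-0.33],"angular":[0,0,0]},{"grip":0.2,"translation":[-3.75,0,-0.33],"angular":[0,0,0]},{"grip":0.2,"translation":[0,0,0],"angular":[0,0,0.117]},{"grip":0.2,"translation":[0,0,0],"angular":[0,0,0.117]},{"grip":0.2,"translation":[0,0,0],"angular":[0,0,0.117]},{"grip":0.2,"translation":[0,0,0],"angular":[0,0,0]}]'
python3 -c "
from h import *
to([.401,.22,.112],.26)
a=grab_frame('wrist')
cv2.imwrite('pics/w18.png',a)
c=lambda p:(235+(p[0]+.5)/3-.5,60+(p[1]+.5)/2.4-.5)
"
```

```text
t: 26.45
tool_pos: [0.4016, 0.1693, 0.1325]
orientation: [-0.476, 0.524, -0.327, 0.626]
contact_force: [-0.1, -0.3, 0.1]
opening: 0.0696
t 26.45 tcp [0.4016 0.1693 0.1325] jaw 0.256 tool y [-0.089  0.334 -0.938] q [ 1.13  0.17 -1.39  2.   -0.2   1.12  0.09] open 0.0696 F [-0.1 -0.3  0.1]
shift tool cm [-3.91  3.63  1.23]
angular y -0.004
```

View pics/w18.png

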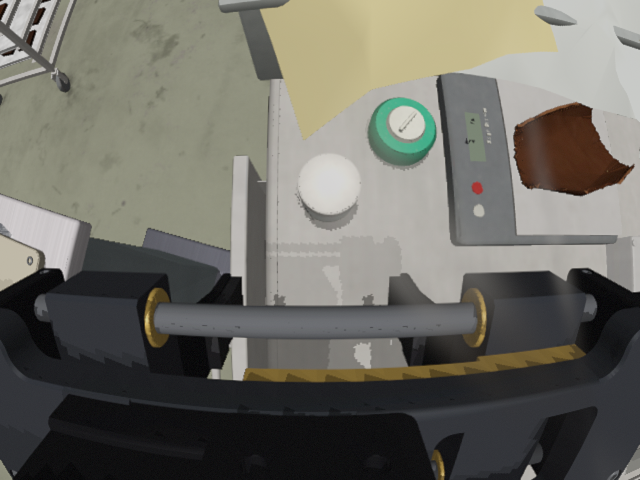

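```bash
python3 -c "
from h import *
P=camera_params('wrist')
a=cv2.imread('pics/w18.png');m=(a.min(2)>222).astype(np.uint8)
n,l,st,c=cv2.connectedComponentsWithStats(m);i=l[183,330];print(st[i])
ct=max(cv2.findContours((l==i).astype(np.uint8),cv2.RETR_EXTERNAL,cv2.CHAIN_APPROX_NONE)[0],key=len);h=cv2.convexHull(ct)[:,0]
print(circfit([onz('wrist',p,.05,P) for p in h]))
cv2.imwrite('pics/w18c.png',cv2.resize(a[120:245,270:400],None,fx=6,fy=4.8,interpolation=cv2.INTER_CUBIC))
"
```

```text
[     0      0    640    480 307200]
(array([0.38288138, 0.29237814]), np.float64(0.531230583484593))
```

View pics/w18c.png

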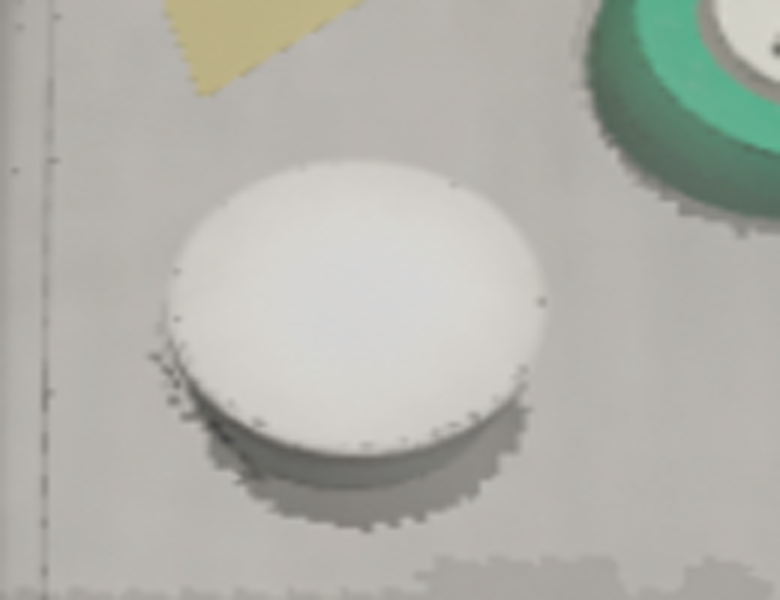

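```bash
python3 -c "
from h import *
P=camera_params('wrist');T=camera_params('top')
c=lambda p:(270+(p[0]+.5)/6-.5,120+(p[1]+.5)/4.8-.5)
print(circfit([onz('wrist',c(p),.05,P) for p in [(168,300),(546,300),(360,158),(360,456),(210,205),(508,205),(220,410),(505,405)]]))
c1,d1=ray('wrist',c((203,97)),P);c2,d2=ray('top',(251,298),T)
k=np.linalg.lstsq(np.c_[d1,-d2],c2-c1,rcond=None)[0];print('sack tip',c1+k[0]*d1,c2+k[1]*d2)
"
```

```text
(array([0.39326057, 0.24523924]), np.float64(0.02504621406505116))
sack tip [0.36801912 0.26479783 0.07663357] [0.36904138 0.26573645 0.07683629]
```

```bash
python3 -c "
from h import *
s=read_state();R=Ro.from_quat(s['orientation']).as_matrix()
y=R[:,1];t=np.array([.3933,.2452,.043])+.027*y
to(t-.1*y);to(t)"
```

```text
t 26.5 tcp [0.4013 0.1705 0.1329] jaw 0.259 tool y [-0.089  0.332 -0.939] q [ 1.13  0.17 -1.39  2.   -0.2   1.12  0.09] open 0.0696 F [-0.9  0.6  0.1]
shift tool cm [-3.88  3.69  1.15]
t 26.5 tcp [0.4013 0.1705 0.1329] jaw 0.259 tool y [-0.089  0.332 -0.939] q [ 1.13  0.17 -1.39  2.   -0.2   1.12  0.09] open 0.0696 F [-0.9  0.6  0.1]
shift tool cm [-3.88 13.69  1.15]
```

```bash
python3 -m pendant '[{"grip":0.2,"translation":[-1.3,0,0.4],"angular":[0,0,0]},{"grip":0.2,"translation":[-1.3,0,0.4],"angular":[0,0,0]},{"grip":0.2,"translation":[-1.3,0,0.35],"angular":[0,0,0]},{"grip":0.2,"translation":[0,2,0],"angular":[0,0,0]},{"grip":0.2,"translation":[0,2,0],"angular":[0,0,0]},{"grip":0.2,"translation":[0,2,0],"angular":[0,0,0]},{"grip":0.2,"translation":[0,1.5,0],"angular":[0,0,0]},{"grip":0.2,"translation":[0,0,0],"angular":[0,0,0]},{"grip":0.2,"translation":[0,0,0],"angular":[0,0,0]},{"grip":0.2,"translation":[0,0,0],"angular":[0,0,0]}]'
python3 -c "
from h import *
s=read_state();R=Ro.from_quat(s['orientation']).as_matrix()
y=R[:,1];t=np.array([.3933,.2452,.043])+.027*y
to(t)
a=grab_frame('wrist');b=grab_frame('scene')
cv2.imwrite('pics/w19.png',a)
cv2.imwrite('pics/s19.png',cv2.resize(b[200:350,220:420],None,fx=4,fy=4,interpolation=cv2.INTER_CUBIC))
"
```

```text
t: 27.75
tool_pos: [0.3973, 0.2341, 0.0769]
orientation: [-0.477, 0.522, -0.327, 0.627]
contact_force: [-0.4, 0.8, -1.4]
opening: 0.0693
t 27.75 tcp [0.3973 0.2341 0.0769] jaw 0.26 tool y [-0.087  0.332 -0.939] q [ 0.82  0.32 -1.27  2.04 -0.05  0.94 -0.14] open 0.0693 F [-0.4  0.8 -1.4]
shift tool cm [ 0.06  6.29 -0.1 ]
```

View pics/w19.png

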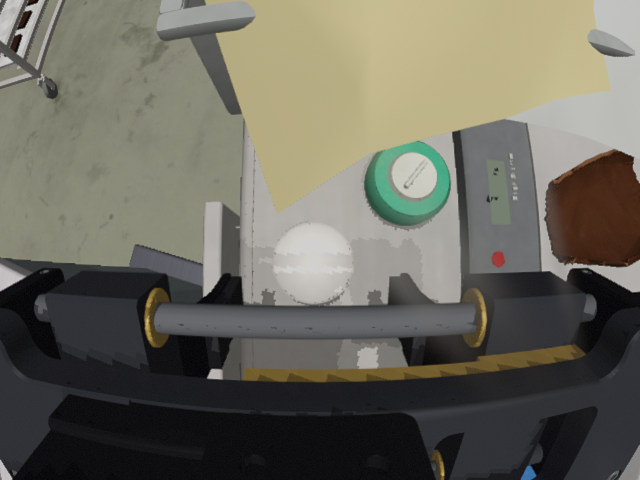

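View pics/s19.png

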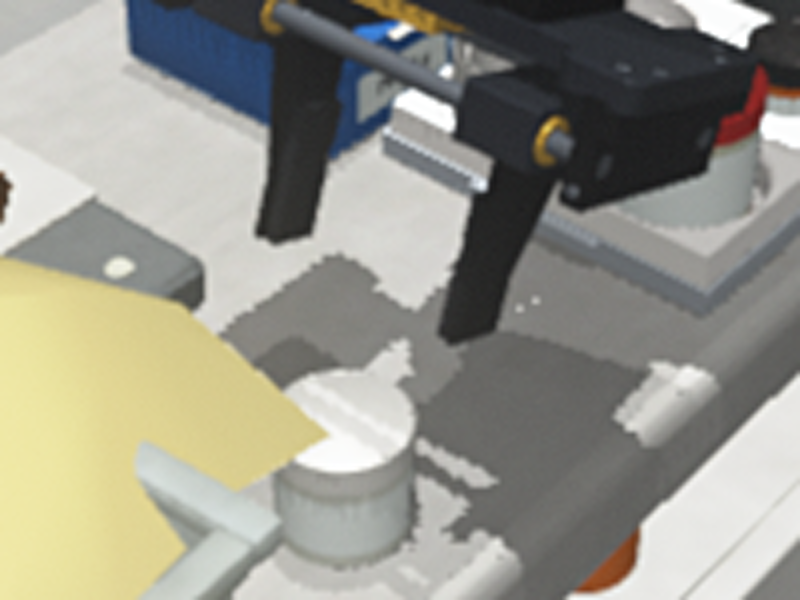

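```bash
python3 -m pendant '[{"grip":0.2,"translation":[0,1.7,-0.1],"angular":[0,0,0]},{"grip":0.2,"translation":[0,1.7,0],"angular":[0,0,0]},{"grip":0.2,"translation":[0,1.7,0],"angular":[0,0,0]},{"grip":0.2,"translation":[0,1.2,0],"angular":[0,0,0]},{"grip":0.2,"translation":[0,0,0],"angular":[0,0,0]},{"grip":0.55,"translation":[0,0,0],"angular":[0,0,0]},{"grip":0.55,"translation":[0,0,0],"angular":[0,0,0]},{"grip":0.55,"translation":[0,0,0],"angular":[0,0,0]},{"grip":0.55,"translation":[0,0,0],"angular":[0,0,0]},{"grip":0.55,"translation":[0,0,0],"angular":[0,0,0]}]' 15
python3 -c "
from h import *
to()
a=grab_frame('wrist');b=grab_frame('scene')
cv2.imwrite('pics/s20.png',cv2.resize(b[200:350,220:420],None,fx=4,fy=4,interpolation=cv2.INTER_CUBIC))
s=read_state();R=Ro.from_quat(s['orientation']).as_matrix()
print('tool shift for world up 2cm',(R.T@[0,0,.02]*100).round(2),'world -y 10cm,+x2',(R.T@[.02,-.10,0]*100).round(2))
"
```

```text
t: 29.1
tool_pos: [0.3906, 0.2547, 0.0174]
orientation: [-0.477, 0.522, -0.327, 0.627]
contact_force: [-0.3, -2.4, 6.5]
opening: 0.0493
t 29.1 tcp [0.3906 0.2547 0.0174] jaw 0.26 tool y [-0.088  0.332 -0.939] q [ 0.64  0.42 -1.16  2.09  0.06  0.8  -0.24] open 0.0493 F [-0.3 -2.4  6.5]
tool shift for world up 2cm [-0.69 -1.88  0.  ] world -y 10cm,+x2 [ 9.56 -3.5  -0.63]
```

View pics/s20.png

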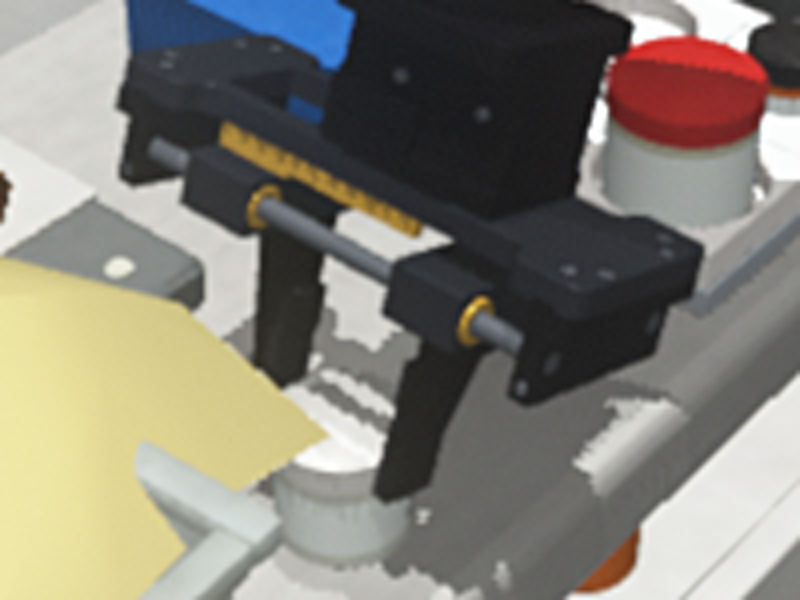

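```bash
python3 -m pendant '[{"grip":0.55,"translation":[-0.35,-0.94,0],"angular":[0,0,0]},{"grip":0.55,"translation":[2.14,-0.78,0],"angular":[0,0,0]},{"grip":0.55,"translation":[2.14,-0.78,0],"angular":[0,0,0]},{"grip":0.55,"translation":[2.14,-0.78,0],"angular":[0,0,0]},{"grip":0.55,"translation":[2.14,-0.78,0],"angular":[0,0,0]},{"grip":0.55,"translation":[2.14,-0.78,0],"angular":[0,0,0]},{"grip":0.55,"translation":[0,0,0],"angular":[0,0,0]},{"grip":0.55,"translation":[0,0,0],"angular":[0,0,0]},{"grip":0.55,"translation":[0,0,0],"angular":[0,0,0]},{"grip":0.55,"translation":[0,0,0],"angular":[0,0,0]}]'
python3 -c "
from h import *
to()
b=grab_frame('scene')
cv2.imwrite('pics/s21.png',cv2.resize(b[160:310,260:460],None,fx=4,fy=4,interpolation=cv2.INTER_CUBIC))
"
```

```text
t: 30.45
tool_pos: [0.4192, 0.1453, 0.0271]
orientation: [-0.477, 0.522, -0.326, 0.627]
contact_force: [-0.6, -0.5, -1.3]
opening: 0.0494
t 30.45 tcp [0.4192 0.1453 0.0271] jaw 0.261 tool y [-0.089  0.332 -0.939] q [ 0.89  0.43 -1.16  2.06  0.05  0.91 -0.  ] open 0.0494 F [-0.6 -0.5 -1.3]
```

View pics/s21.png

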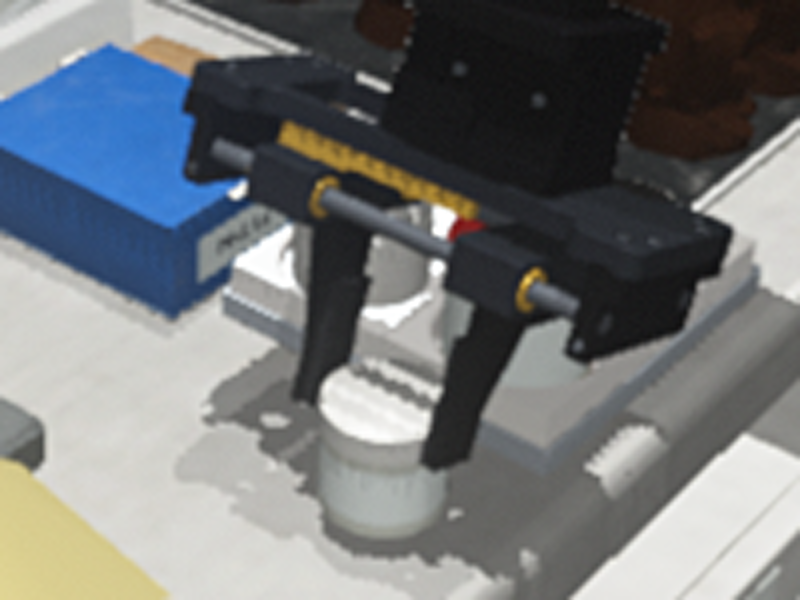

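```bash
python3 -m pendant '[{"grip":0.55,"translation":[0.18,0.47,0],"angular":[0,0,0]},{"grip":0.55,"translation":[0.17,0.47,0],"angular":[0,0,0]},{"grip":0.55,"translation":[0,0,0],"angular":[0,0,0]},{"grip":0.2,"translation":[0,0,0],"angular":[0,0,0]},{"grip":0.2,"translation":[0,0,0],"angular":[0,0,0]},{"grip":0.2,"translation":[0,0,0],"angular":[0,0,0]},{"grip":0.2,"translation":[0,0,0],"angular":[0,0,0]},{"grip":0.2,"translation":[0,-2,0],"angular":[0,0,0]},{"grip":0.2,"translation":[0,-2,0],"angular":[0,0,0]},{"grip":0.2,"translation":[0,0,0],"angular":[0,0,0]}]'
python3 -m pendant '[{"grip":0.2,"translation":[0,-2,0],"angular":[0,0,0]},{"grip":0.2,"translation":[0,0,0],"angular":[0,0,-0.116]},{"grip":0.2,"translation":[0,0,0],"angular":[0,0,-0.116]},{"grip":0.2,"translation":[0,0,0],"angular":[0,0,-0.116]},{"grip":0.2,"translation":[-0.5,0,0],"angular":[0,0,0]},{"grip":0.2,"translation":[-0.5,0,0],"angular":[0,0,0]},{"grip":0.2,"translation":[0,0,0],"angular":[0,0,0]},{"grip":0.2,"translation":[0,0,0],"angular":[0,0,0]},{"grip":0.2,"translation":[0,0,0],"angular":[0,0,0]},{"grip":0.2,"translation":[0,0,0],"angular":[0,0,0]}]'
python3 -c "
from h import *
to([.422,.136,.013],.26)
a=grab_frame('wrist')
cv2.imwrite('pics/w22.png',cv2.resize(a[185:310,240:400],None,fx=5,fy=4.8,interpolation=cv2.INTER_CUBIC))
b=grab_frame('scene')
cv2.imwrite('pics/s22.png',cv2.resize(b[160:310,260:460],None,fx=4,fy=4,interpolation=cv2.INTER_CUBIC))
"
```

```text
t: 31.75
tool_pos: [0.4241, 0.131, 0.0552]
orientation: [-0.476, 0.522, -0.328, 0.627]
contact_force: [0.1, -0.4, -0.6]
opening: 0.0695
t: 33.0
tool_pos: [0.4223, 0.1342, 0.0733]
orientation: [-0.56, 0.432, -0.43, 0.561]
contact_force: [-0.2, -0.3, 0.2]
opening: 0.0696
t 33.0 tcp [0.4223 0.1342 0.0733] jaw 0.259 tool y [-0.001  0.003 -1.   ] q [ 0.71  0.21 -1.18  2.03  0.22  1.04 -0.32] open 0.0696 F [-0.2 -0.3  0.2]
shift tool cm [-0.16  6.03  0.02]
angular y -0.001
```

View pics/w22.png

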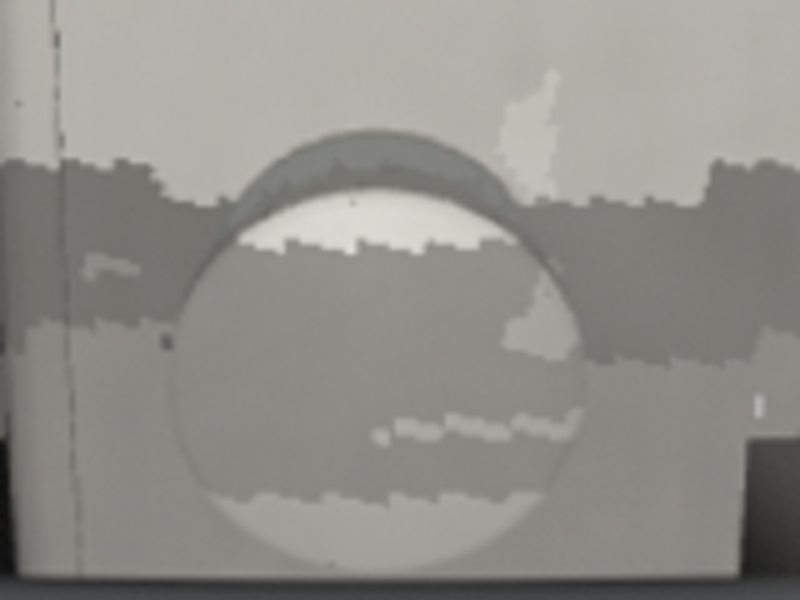

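View pics/s22.png

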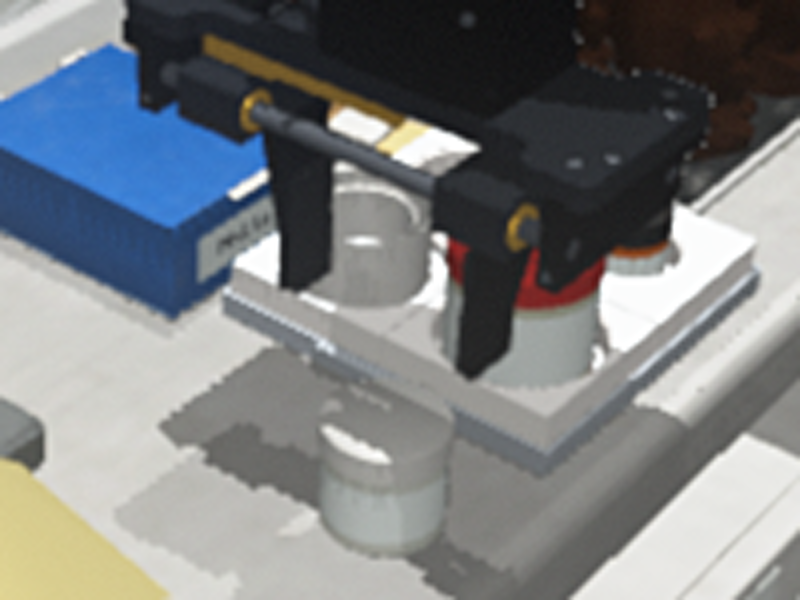

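```bash
python3 -c "
from h import *
P=camera_params('wrist');s=read_state();R=Ro.from_quat(s['orientation']).as_matrix()
c=lambda p:(240+(p[0]+.5)/5-.5,185+(p[1]+.5)/4.8-.5)
o,r=circfit([onz('wrist',c(p),.05,P) for p in [(170,380),(587,380),(380,571),(380,188),(232,245),(522,245),(210,495),(550,495)]]);print(o,r,'tool xz',(R.T@(np.array([*o,s['tool_pos'][2]])-s['tool_pos'])).round(4))
"
```

```text
[0.42253127 0.13479503] 0.02478126341399787 tool xz [-0.0004  0.      0.0004]
```

```bash
python3 -m pendant '[{"grip":0.2,"translation":[0,2,0],"angular":[0,0,0]},{"grip":0.2,"translation":[0,2,0],"angular":[0,0,0]},{"grip":0.2,"translation":[0,1.3,0],"angular":[0,0,0]},{"grip":0.2,"translation":[0,0.8,0],"angular":[0,0,0]},{"grip":0.2,"translation":[0,0,0],"angular":[0,0,0]},{"grip":0.55,"translation":[0,0,0],"angular":[0,0,0]},{"grip":0.55,"translation":[0,0,0],"angular":[0,0,0]},{"grip":0.55,"translation":[0,0,0],"angular":[0,0,0]},{"grip":0.55,"translation":[0,0,0],"angular":[0,0,0]},{"grip":0.55,"translation":[0,-1,0],"angular":[0,0,0]}]' 15
python3 -c "
from h import *
to([.5575,-.0200,.13],.26)
"
```

```text
t: 34.35
tool_pos: [0.4215, 0.1346, 0.0223]
orientation: [-0.56, 0.432, -0.43, 0.561]
contact_force: [-0.2, 0.0, 0.0]
opening: 0.0494
t 34.35 tcp [0.4215 0.1346 0.0223] jaw 0.26 tool y [-0.002  0.003 -1.   ] q [ 0.62  0.32 -1.11  2.07  0.34  0.95 -0.42] open 0.0494 F [-0.2  0.   0. ]
shift tool cm [ 18.4  -10.84   9.15]
angular y 0.0
```

```bash
python3 -m pendant '[{"grip":0.55,"translation":[0,-3.5,0],"angular":[0,0,0]},{"grip":0.55,"translation":[0,-3.5,0],"angular":[0,0,0]},{"grip":0.55,"translation":[0,-3.5,0],"angular":[0,0,0]},{"grip":0.55,"translation":[3.7,0,1.83],"angular":[0,0,0]},{"grip":0.55,"translation":[3.7,0,1.83],"angular":[0,0,0]},{"grip":0.55,"translation":[3.7,0,1.83],"angular":[0,0,0]},{"grip":0.55,"translation":[3.7,0,1.83],"angular":[0,0,0]},{"grip":0.55,"translation":[3.6,0,1.83],"angular":[0,0,0]},{"grip":0.55,"translation":[0,0,0],"angular":[0,0,0]},{"grip":0.55,"translation":[0,0,0],"angular":[0,0,0]}]'
python3 -c "
from h import *
to([.5575,-.0200,.022],.26)
a=grab_frame('wrist');b=grab_frame('scene');t=grab_frame('top')
cv2.imwrite('pics/w23.png',a)
cv2.imwrite('pics/w23c.png',cv2.resize(a[195:320,235:395],None,fx=5,fy=4.8,interpolation=cv2.INTER_CUBIC))
cv2.imwrite('pics/s23.png',cv2.resize(b[100:290,280:480],None,fx=4,fy=3.1,interpolation=cv2.INTER_CUBIC))
"
```

```text
t: 35.6
tool_pos: [0.5576, -0.0192, 0.1271]
orientation: [-0.56, 0.432, -0.43, 0.562]
contact_force: [-0.2, 0.0, 0.1]
opening: 0.0497
t 35.6 tcp [ 0.5576 -0.0192  0.1271] jaw 0.261 tool y [-0.001  0.004 -1.   ] q [ 0.8   0.43 -1.04  1.7   0.38  1.24 -0.07] open 0.0497 F [-0.2  0.   0.1]
shift tool cm [ 0.12 10.51 -0.03]
angular y 0.001
```

View pics/w23.png

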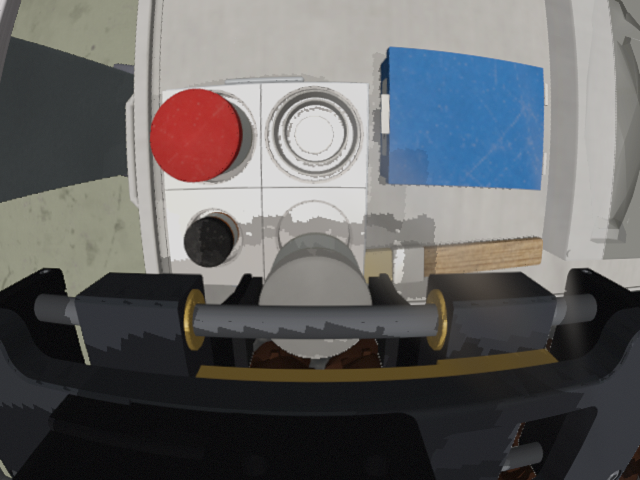

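View pics/w23c.png

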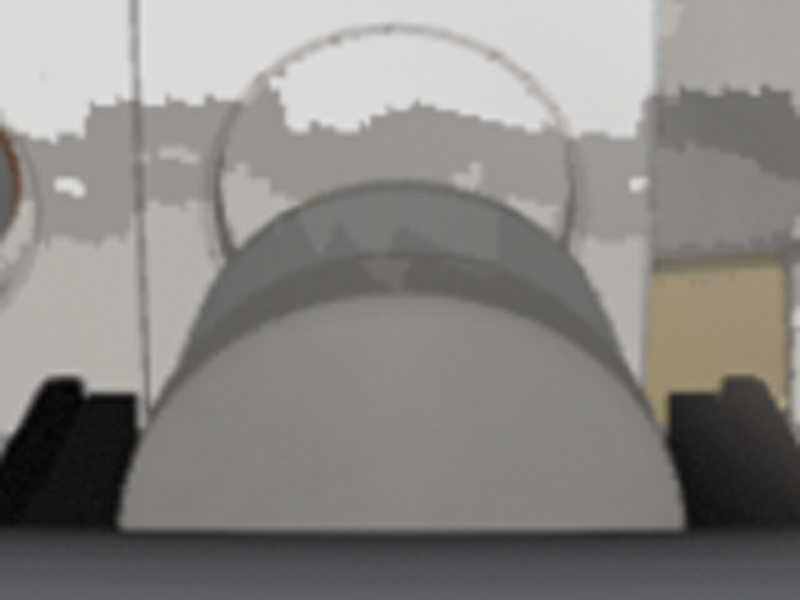

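View pics/s23.png

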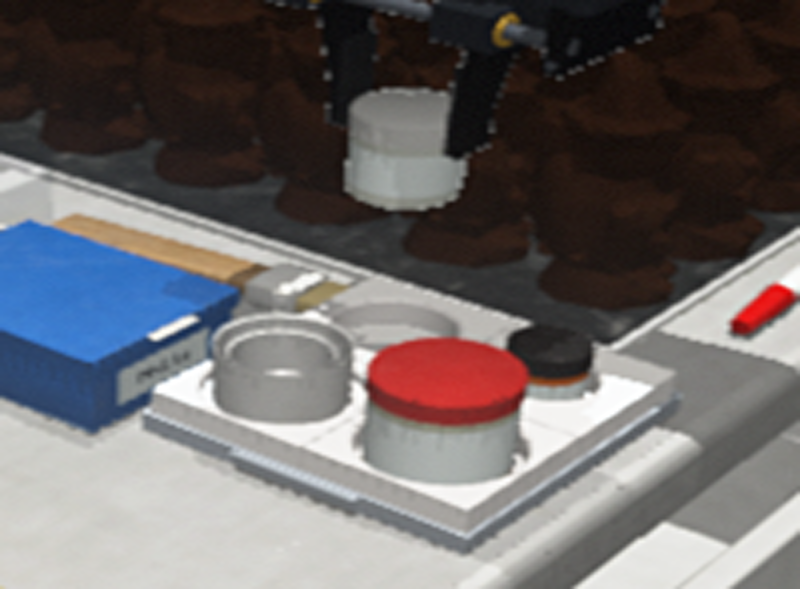

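```bash
python3 -c "
from h import *
P=camera_params('wrist');s=read_state();R=Ro.from_quat(s['orientation']).as_matrix()
c=lambda p:(235+(p[0]+.5)/5-.5,195+(p[1]+.5)/4.8-.5)
def f(n,pts,z):
    o,r=circfit([onz('wrist',c(p),z,P) for p in pts]);print(n,o.round(4),r.round(4),'tool xz',(R.T@(np.array([*o,s['tool_pos'][2]])-s['tool_pos'])).round(4)[[0,2]])
f('well',[(393,24),(209,190),(583,190),(240,110),(550,100),(220,260)],.026)
f('pot bottom',[(395,180),(235,255),(560,255),(300,205),(490,205)],s['tool_pos'][2]-.012)
f('pot lid',[(395,293),(118,525),(686,525),(230,355),(590,365)],s['tool_pos'][2]+.038)
for p in[(420,262),(470,265),(605,303),(550,290),(310,220)]:
    q=onz('scene',(280+p[0]/4,100+p[1]/3.1),.01);print(q.round(3),'tool x,z rel',(R.T@(q-s['tool_pos'])).round(3)[[0,2]])
"
python3 -c "
import cv2
a=cv2.imread('pics/top0.png');cv2.imwrite('pics/c6.png',cv2.resize(a[90:250,370:530],None,fx=4.5,fy=3.7,interpolation=cv2.INTER_CUBIC))"
```

```text
well [ 0.5574 -0.0213] 0.0298 tool xz [ 0.0021 -0.0007]
pot bottom [ 0.5571 -0.0189] 0.0228 tool xz [-0.0002 -0.0003]
pot lid [ 0.5578 -0.0192] 0.0248 tool xz [0.0002 0.0003]
[ 0.626 -0.1    0.01 ] tool x,z rel [0.096 0.045]
[ 0.609 -0.117  0.01 ] tool x,z rel [0.109 0.025]
[ 0.538 -0.14   0.01 ] tool x,z rel [ 0.112 -0.05 ]
[ 0.565 -0.129  0.01 ] tool x,z rel [ 0.108 -0.022]
[ 0.7   -0.089  0.01 ] tool x,z rel [0.104 0.12 ]
```

View pics/c6.png

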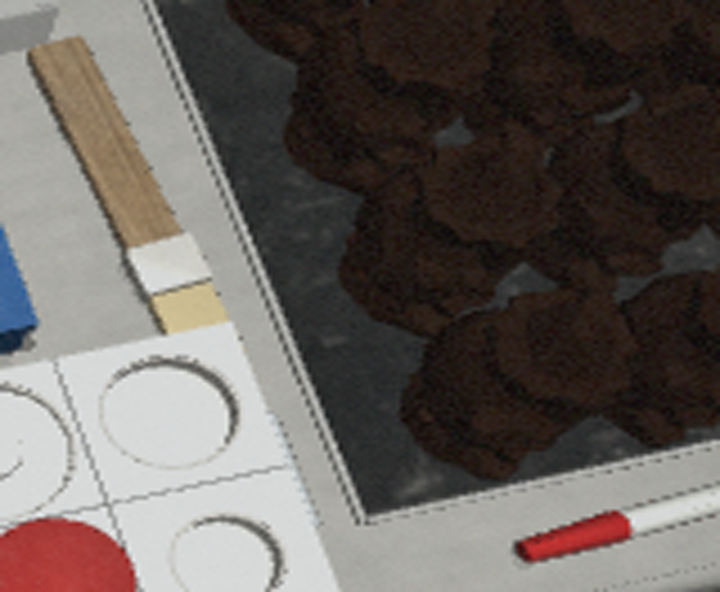

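The figures stand about 10 cm to the side, so the body clears them. Pot and well agree after a 2 mm shift. I lower it.

```bash
python3 -m pendant '[{"grip":0.55,"translation":[0.2,2,-0.05],"angular":[0,0,0]},{"grip":0.55,"translation":[0,2.5,0],"angular":[0,0,0]},{"grip":0.55,"translation":[0,2,0],"angular":[0,0,0]},{"grip":0.55,"translation":[0,1.6,0],"angular":[0,0,0]},{"grip":0.55,"translation":[0,1,0],"angular":[0,0,0]},{"grip":0.55,"translation":[0,0.8,0],"angular":[0,0,0]},{"grip":0.55,"translation":[0,0.6,0],"angular":[0,0,0]},{"grip":0.55,"translation":[0,0,0],"angular":[0,0,0]},{"grip":0.55,"translation":[0,0,0],"angular":[0,0,0]},{"grip":0.55,"translation":[0,0,0],"angular":[0,0,0]}]'
python3 -c "
from h import *
to([.5574,-.021,.022],.26)
b=grab_frame('scene')
cv2.imwrite('pics/s24.png',cv2.resize(b[100:290,280:480],None,fx=4,fy=3.1,interpolation=cv2.INTER_CUBIC))
"
```

```text
t: 37.0
tool_pos: [0.558, -0.0218, 0.0219]
orientation: [-0.56, 0.432, -0.43, 0.561]
contact_force: [-0.5, -0.5, -0.9]
opening: 0.0496
t 37.0 tcp [ 0.558  -0.0218  0.0219] jaw 0.26 tool y [-0.     0.003 -1.   ] q [ 0.73  0.55 -0.95  1.79  0.51  1.07 -0.15] open 0.0496 F [-0.5 -0.5 -0.9]
shift tool cm [-0.1  -0.01 -0.04]
angular y -0.0
```

View pics/s24.png

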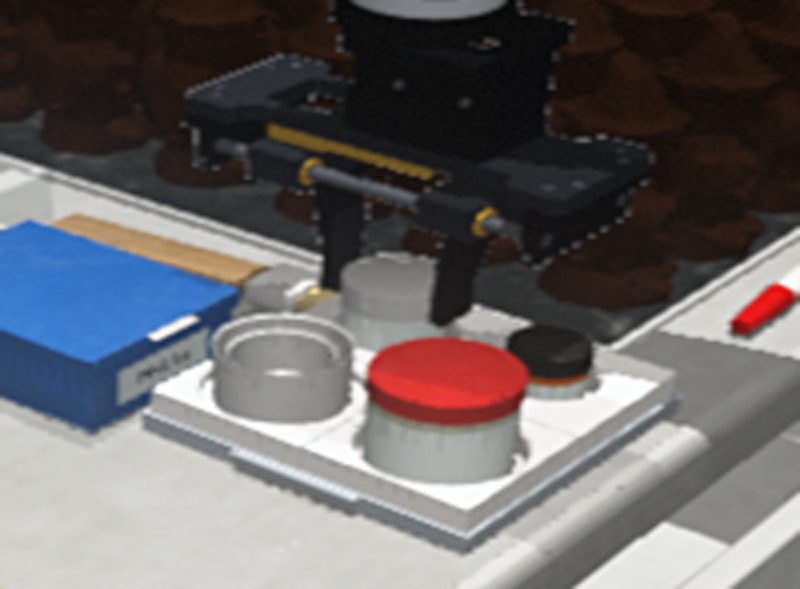

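```bash
python3 -m pendant '[{"grip":0.55,"translation":[0,0.15,0],"angular":[0,0,0]},{"grip":0.55,"translation":[0,0,0],"angular":[0,0,0]},{"grip":0.32,"translation":[0,0,0],"angular":[0,0,0]},{"grip":0.32,"translation":[0,0,0],"angular":[0,0,0]},{"grip":0.32,"translation":[0,0,0],"angular":[0,0,0]},{"grip":0.32,"translation":[0,-1,0],"angular":[0,0,0]},{"grip":0.32,"translation":[0,-2.5,0],"angular":[0,0,0]},{"grip":0.32,"translation":[0,-3,0],"angular":[0,0,0]},{"grip":0.32,"translation":[0,-3,0],"angular":[0,0,0]},{"grip":0.32,"translation":[0,-3,0],"angular":[0,0,0]}]'
python3 -m pendant '[{"grip":0.32,"translation":[0,0,-2.5],"angular":[0,0,0]},{"grip":0.32,"translation":[0,0,-2.5],"angular":[0,0,0]},{"grip":0.32,"translation":[0,0,-2.5],"angular":[0,0,0]},{"grip":0.32,"translation":[0,0,0],"angular":[0,0,0]},{"grip":0.32,"translation":[0,0,0],"angular":[0,0,0]},{"grip":0.32,"translation":[0,0,0],"angular":[0,0,0]},{"grip":0.32,"translation":[0,0,0],"angular":[0,0,0]},{"grip":0.32,"translation":[0,0,0],"angular":[0,0,0]},{"grip":0.32,"translation":[0,0,0],"angular":[0,0,0]},{"grip":0.32,"translation":[0,0,0],"angular":[0,0,0]}]'
python3 -c "
from h import *
to()
a=grab_frame('wrist');b=grab_frame('scene');t=grab_frame('top')
cv2.imwrite('pics/w25.png',a)
cv2.imwrite('pics/t25.png',t)
cv2.imwrite('pics/s25.png',cv2.resize(b[160:310,300:470],None,fx=4.6,fy=4,interpolation=cv2.INTER_CUBIC))
"
```

```text
t: 38.3
tool_pos: [0.558, -0.0219, 0.147]
orientation: [-0.56, 0.432, -0.43, 0.561]
contact_force: [-0.3, -1.0, -0.2]
opening: 0.059
t: 39.55
tool_pos: [0.4855, -0.0414, 0.1453]
orientation: [-0.56, 0.432, -0.43, 0.561]
contact_force: [0.7, -0.4, 0.5]
opening: 0.0589
t 39.55 tcp [ 0.4855 -0.0414  0.1453] jaw 0.26 tool y [-0.001  0.003 -1.   ] q [ 1.03  0.22 -1.13  1.84  0.21  1.21  0.09] open 0.0589 F [ 0.7 -0.4  0.5]
```

View pics/w25.png

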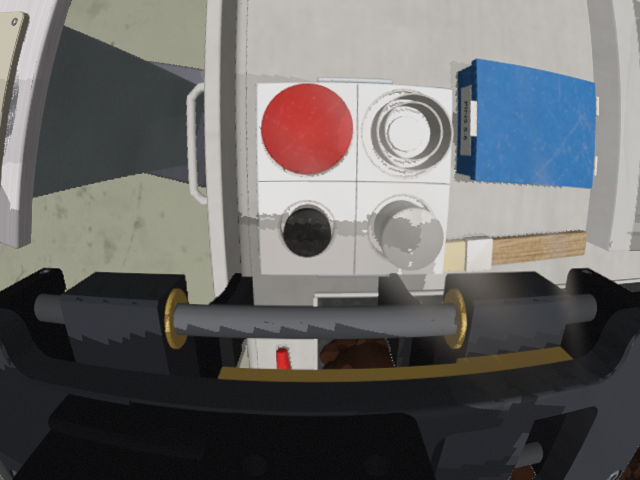

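View pics/s25.png

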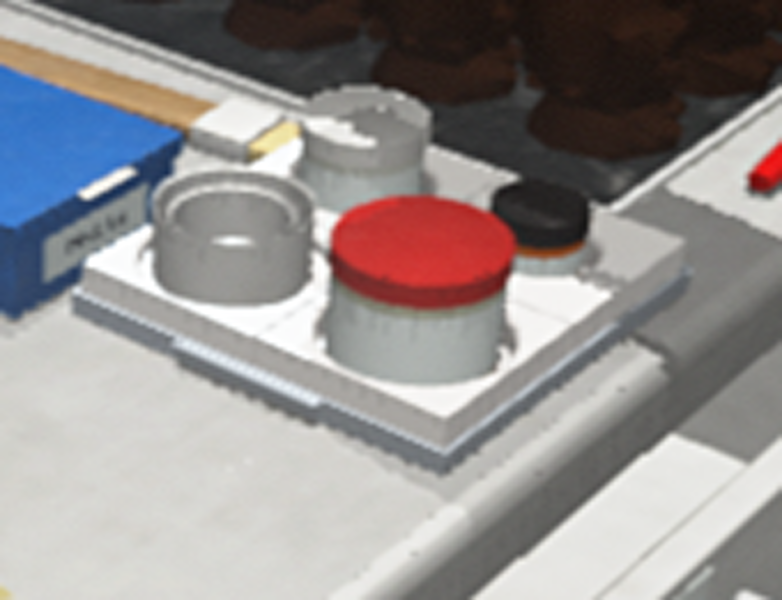

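View pics/t25.png

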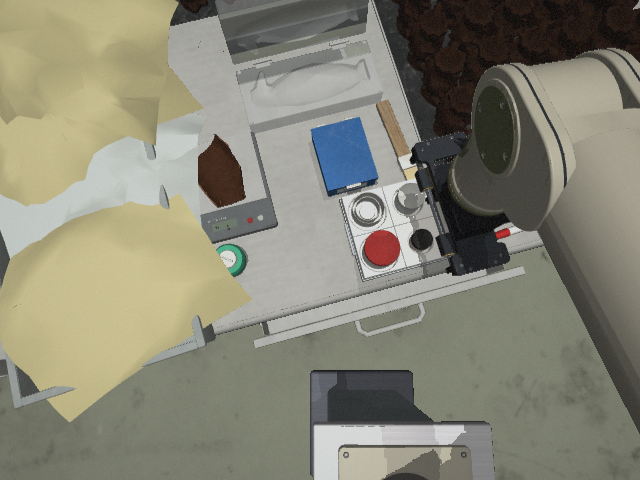

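Everything looks in place, and the timer is still at (230,260) in the top view. As a last check I work out lid positions and heights from wrist and scene rays.

```bash
python3 - <<'E'
from h import *
a=cv2.imread('pics/w25.png');b=cv2.resize(a[75:280,245:465],None,fx=3.6,fy=2.9,interpolation=cv2.INTER_CUBIC)
S={'pm':(.5574,-.0213,.060,.025),'ps':(.479,-.041,.050,.019),'rl':(.5374,.0575,.053,.030),'rs':(.5374,.0575,.048,.023),'pL':(.4590,.0370,.072,.032)}
for n,(x,y,z,r) in S.items():
    q=np.array([(proj('wrist',(x+r*np.cos(k),y+r*np.sin(k),z))-[245,75]+.5)*[3.6,2.9]-.5 for k in np.linspace(0,6.28,60)]).round().astype(int)
    cv2.polylines(b,[q],True,(0,0,255) if n!='pL' else (255,0,0),1)
cv2.imwrite('pics/w25o.png',b)
c=cv2.imread('pics/s25.png')
for n,(x,y,z,r) in S.items():
    q=np.array([(proj('scene',(x+r*np.cos(k),y+r*np.sin(k),z))-[300,160]+.5)*[4.6,4]-.5 for k in np.linspace(0,6.28,60)]).round().astype(int)
    cv2.polylines(c,[q],True,(0,255,255),1)
cv2.imwrite('pics/s25o.png',c)
E
```

```text
(no output)
```

View pics/w25o.png

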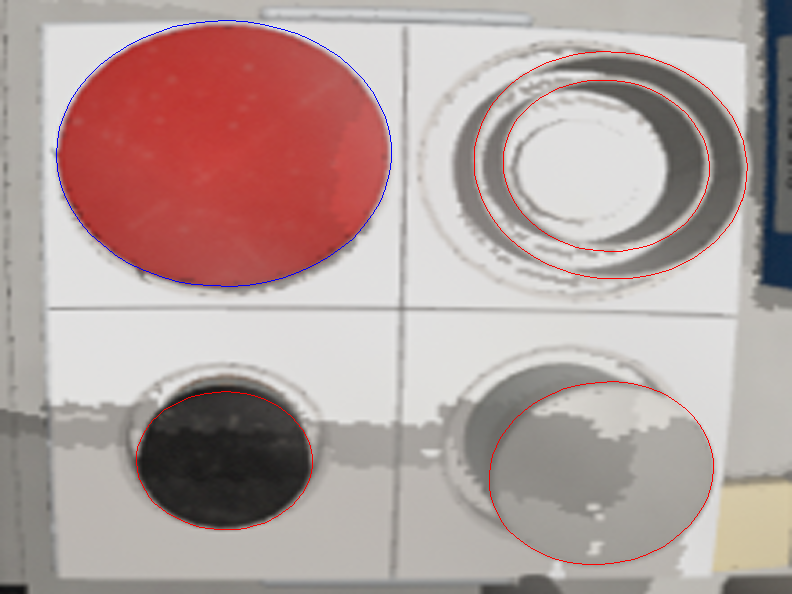

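View pics/s25o.png

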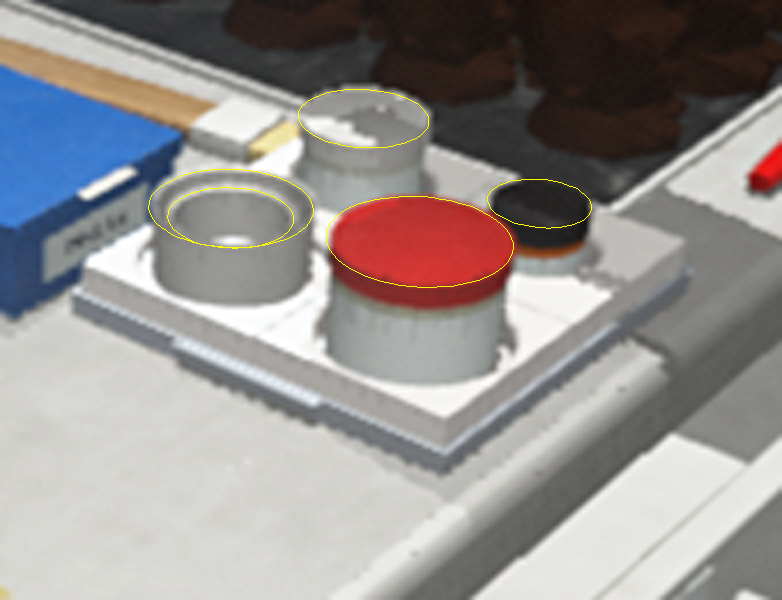

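The overlays at the fully-seated heights fit the picture in both views. The gripper is open and clear, so I hand the job in.

```bash
python3 -c "
from cell import *
print(sign_off(), read_state()['t'])"
```

```text
the job is handed in; nothing more can be done
the job is handed in; nothing more can be done
```

The job is handed in, with about 40 s of the 104 s used. Both rings are nested in the cutter seat, and the small and medium pots stand in their own wells. The medium pot was picked with the tool leaning away from the sack, then regrasped upright on the bench.

**Final checks:** circles drawn at the fully-down heights matched both pots' lids, both rings' rims and the large pot's lid, by eye, in the wrist and scene views. The timer showed no visible shift in the top view. The gripper was open, clear of everything, and read near-zero force. `sign_off()` gave no verdict.

**What disagreed:**
- **Fingertip position:** in the pictures the fingertips end about 19 mm behind the reported TCP, not 11 mm ahead of it. The first grasp of the small ring closed empty above it because of this. I used the measured offset from then on.
- **Cameras:** top-camera and wrist-camera positions differed by 2–4 mm. I relied on the wrist view for grasping and placing.

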